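Unpile the boot-care kit onto its trays

TASK

The boot-care kit is piled up on the mudroom bench: take it apart from the top down, one thing at a time, and set each thing upright and flat in the tray of its own shape - tin in the round tray, wooden box in the square one, brush (bristles down) in the round-ended oval one, wicker-look bin in the big oblong one. Leave the tumbler and the key block standing where they are.

Things in the scene. Friction and masses are not known exactly. Their poses are not given: they have to be found in the camera images.
- tin_mid (a point): Plain steel wax tin, an upright round cylinder 42 mm across and 56 mm high; topmost of the pile. This point is its centre, 28 mm above its underside. Mass about 0.13 kg (the masses of all four things vary by some 30 %). Its z axis is up.
- chest_mid (a point): Little light-wood box with a closed lid (solid, does not open), 50 x 50 mm and 56 mm high; second from the top, under the tin. This point is its centre, 28 mm above its underside; x and y axes run square to its sides. About 0.15 kg. Its z axis is up.
- brush_mid (a point): Wooden shoe brush lying bristles down, flat on top: from above an oval with straight sides and round ends, 54 mm wide (its x axis) and 112 mm long (its y axis), 52 mm high. Upper 34 mm is the wooden back; the lower 18 mm are dark stiff bristles, inset 2 mm. Third from the top, under the wooden box. This point is its centre, 26 mm above its underside. About 0.22 kg. Its z axis is up.
- bin_mid (a point): Brown wicker-look hard plastic bin with a flat closed lid (rigid, does not open), 64 mm wide (its x axis), 150 mm long (its y axis), 60 mm high; the bottom of the pile, standing on the bench. This point is its centre, 30 mm above its underside. About 0.35 kg. Each thing in the pile simply rests on the one below, a few millimetres off centre and turned a little. Its z axis is up.
- tray_tin: Fixed low wooden tray (pale floor, darker rim), round: recess 62 mm across, for the tin. All four trays: origin at the centre of the underside on the bench top, recess floor 4 mm above it, rim 6 mm thick with its top 10 mm above the bench.
- tray_chest: Fixed low wooden tray (pale floor, darker rim), square: recess 70 x 70 mm, for the wooden box; x and y axes run along its sides. Origin, floor and rim as for the round tray.
- tray_brush: Fixed low wooden tray (pale floor, darker rim), oval with straight sides and round ends: recess 74 mm wide (x axis) and 132 mm long (y axis), for the brush. Origin, floor and rim as for the round tray.
- tray_bin: Fixed low wooden tray (pale floor, darker rim), oblong, the largest: recess 84 mm wide (x axis) and 170 mm long (y axis), for the bin. Origin, floor and rim as for the round tray.
- tumbler: Bystander: stainless tumbler, open at the top, 74 mm across the rim, 115 mm high, loose on the bench. Origin at the centre of its underside.
- key_block: Bystander: wooden key block 55 mm (x) by 100 mm (y) by 40 mm high with three upright steel pegs 8 mm thick and 30 mm tall on top, loose on the bench. Origin at the centre of its underside.
Not all that is in view belongs to the job. What is shaped like the part that bears chest_mid but blue or red is not meant.

How it is judged:
By the outcome, as a careful person would: the job done as asked, in the order asked, and still so for the second after the job is handed in, with the robot touching nothing.
It also fails if it takes over 104 s, if anything falls off the work surface, if the arm or the gripper's body presses on something with over 40 N, if the wrist force passes 120 N, or if a joint passes its speed limit or range.

ROBOT

A 7-joint arm with a two-finger parallel gripper is mounted at the origin on the work surface. World frame = base frame: x ahead of the robot, y to its left, z up, the work surface at z = 0. Lengths are in m, angles in degrees, forces in N, time in s.
With the tool pointing down it reaches from about 0.35 to 0.9 m from the base axis. Payload 19.9 kg.
Tool frame: the origin (TCP) lies between the finger pads; the fingertips stand 8 mm ahead of it and the grasp point (between the pads) lies 11 mm behind it; z points along the fingers, y is the direction in which the jaws open and shut (so a half turn about z gives the same grasp; the last joint's range is limited). The gripper opens to 85 mm and grips with 20 to 120 N. Pads are 22 mm wide; open, the fingers measure 114 mm over their backs; the gripper's body (76 mm by 85 mm) begins 54 mm behind the grasp point. The pads swing forward as they close: fully open they stand 13 mm farther back than shut.
Start: joints at [72.909, 23.915, -0.59, 92.452, 0.269, 63.638, -3.037], TCP at [0.159, -0.604, 0.239] pointing down, gripper open.
Joint ranges: [-161.28, 161.28], [-22.2, 115.67], [-73.04, 71.86], [3.21, 147.25], [-68.34, 248.33], [10.77, 114.83], [-161.83, 161.83]. Speed limits (degrees/s): [108.29, 108.29, 136.94, 136.94, 172.46, 172.46, 172.46].

INTERFACE

Orientations are given as [roll, pitch, yaw] about the fixed x, y, z axes, in that order (R = Rz(yaw) Ry(pitch) Rx(roll)).
In Python, from rig import r gives the robot as it stands. The module is installed in compiled form; this text tells all that it offers.
- The arm moves only by the tool carry_out, never from a script. Its argument "plan" is a list of rows, each an object with "translation": the shift along the tool's x, y, z each as a share of 8 cm, from -1 to 1, a list of three; "twist": the turn about the tool's z as a share of 2 pi rad, from -1 to 1. A call has 1 to 12 rows; each row is the pose to reach, as a shift and turn from the pose measured when the call began, along the tool's axes at that moment, turning the shorter way round; what a row does not reach only later rows make up. A row lasts 1/8 s, in which the tool goes at most 62.5 mm and 10.7 degrees, less where a joint would pass 70% of its speed; a pose out of reach is approached as far as the arm can. A call with a number of a shift or a turn outside -1 to 1 is refused whole. A call with a gripper value outside its range is refused whole. "jaw" is the opening, from 0 (shut) to 1 (fully open), set as the call begins (left out, the last holds). The fingers move at their own pace and stop on an object; the grip force is fixed at half the most. Time passes only in rows, so rows that repeat a pose let the fingers close. It gives the time, the measured TCP pose, the force and the opening at its end, in the units of the state.
- r.read_state(): the state, without advancing time (a new reading comes with each control period).
- r.camera(name): name is "side" or "top" or "wrist"; returns the picture (420x560x3 uint8, red, green, blue); there is no depth.
- r.camera_params(name): a dict with "fov_y" (degrees; the focal length in pixels is half the picture's height over the tangent of half this angle, whatever the lens; pixels are square), "cx", "cy" (the principal point, pixels), "pose" (4x4, takes a point from camera to world coordinates). Camera axes: x right, y up, looking along -z (the intrinsics and any distortion apply to the point x, -y, -z); pixel columns grow to the right and rows downward; lengths in m; the calibration is good to about 2 mm. A picture is of the moment at which its call begins: read the wrist's pose just before it. camera_params takes no time and is no camera call; for the wrist camera it gives the pose at the moment of the call.
- r.sign_off(): hands the job in, once; it reports no verdict.
Trained networks look in the newest picture that a camera, given by its name, has taken for a name from the list of things; names that differ only in an ending like _2 or _b are one class to them, and where a whole thing is asked for, a point or a joint stands for the part that bears it (a point fixed in the world has none). Each returns a list of dicts, best first, with "confidence" (0 to 1); they miss things now and then, are a little off and sometimes report something else, mostly with a low value. They report only what shows in the picture. A call takes as long as a camera call. They do not tell look-alikes from the thing itself.
- r.cut_out(camera, query): "region" (420x560 bool, what is visible of it) and "extent" ([left, top, right, bottom] in pixels, round what is visible of it).
The state is a dict: "time_s": time; "qpos": joint angles; "qd": joint speeds; "joint_torque": joint torques, N m; "tcp_pos": TCP position; "tcp_rot": TCP orientation; "force": force on the tool from outside, world axes, zero at the start; "moment": the same for the moment, N m; "finger_gap": finger opening in m.
Only numpy, scipy, OpenCV 4.12 (cv2) and the standard library are available. Lean on these libraries where they do the work, as an engineer would, in place of code of your own. Each camera call takes 0.05 s, during which the arm holds its last target.

## Working session

There is one attempt and no reset: what is moved stays moved. The work goes in short steps, Python scripts to look and compute and a tool call to move; the robot and the scene stay as the last step left them, time stands still between calls to the robot, and variables do not carry over. Pictures are saved under pics/ and viewed, and the job is handed in when it is done.

Besides the shell and the picture viewer there is one more tool, called after "Call:" as name(argument=value, ...), one argument or row to a line, values as JSON. carry_out: Moves the arm, as the interface text tells. Its arguments: {"type":"object","properties":{"plan":{"type":"array"},"jaw":{"type":"number"}},"required":["plan"]}

```bash
mkdir -p pics; python3 - <<'E'
from rig import r
import cv2
s=r.read_state(); print(s)
for n in ["side","top","wrist"]:
    im=r.camera(n); cv2.imwrite(f"pics/a_{n}.png",im[:,:,::-1]); p=r.camera_params(n); print(n,p)
E
```

```text
{'time_s': 0.0, 'qpos': array([72.90750102, 23.94972371, -0.5894922 , 92.4856776 ,  0.26912779,
       63.6371246 , -3.03590588]), 'qd': array([-0.02750299, -0.06183498,  0.07704982,  0.03512237,  0.05500134,
       -0.06012448, -0.0691802 ]), 'joint_torque': array([ 1.05230221e-03, -8.64468312e+01,  6.79444391e-01, -4.34899092e+01,
        1.92052679e-02,  7.42883276e-03,  1.48125828e-04]), 'tcp_pos': array([ 0.15865168, -0.60418099,  0.23864085]), 'tcp_rot': array([-1.79929037e+02,  5.46370878e-03,  1.47151442e+01]), 'force': array([-0.43351986,  0.90358936,  0.42558468]), 'moment': array([ 0.02746182,  0.01137454, -0.03645204]), 'finger_gap': 0.08531078649442947}
side {'fov_y': 56.38002088000903, 'cx': 273.5136297994695, 'cy': 207.81294885642836, 'pose': array([[-0.88722908,  0.22986506, -0.39998326,  0.05873758],
       [-0.46130091, -0.45163688,  0.76369208,  0.93628426],
       [-0.00510107,  0.86208247,  0.50674234,  0.7401584 ],
       [ 0.        ,  0.        ,  0.        ,  1.        ]])}
top {'fov_y': 56.058346167770615, 'cx': 279.4575117567681, 'cy': 208.92270368462155, 'pose': array([[ 0.00678568,  0.99665616, -0.08142755,  0.43362645],
       [-0.99966121,  0.00471479, -0.02559771,  0.05382632],
       [-0.02512821,  0.08157366,  0.9963505 ,  1.20830746],
       [ 0.        ,  0.        ,  0.        ,  1.        ]])}
wrist {'fov_y': 58.110017031648304, 'cx': 279.0069313584186, 'cy': 210.78897274549266, 'pose': array([[ 2.53659304e-01,  9.21844790e-01,  2.93017304e-01,
         2.33530053e-01],
       [-9.67293352e-01,  2.41968536e-01,  7.61235720e-02,
        -5.83594182e-01],
       [-7.26849968e-04, -3.02743143e-01,  9.53071908e-01,
         3.74142866e-01],
       [ 0.00000000e+00,  0.00000000e+00,  0.00000000e+00,
         1.00000000e+00]])}
```

View pics/a_top.png

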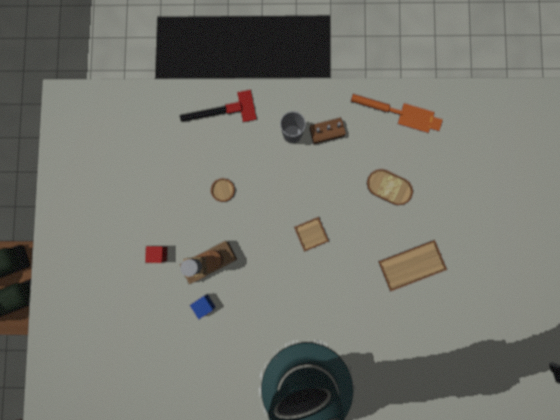

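View pics/a_side.png

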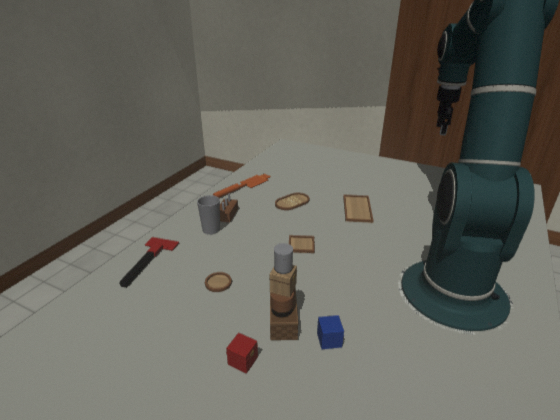

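View pics/a_wrist.png

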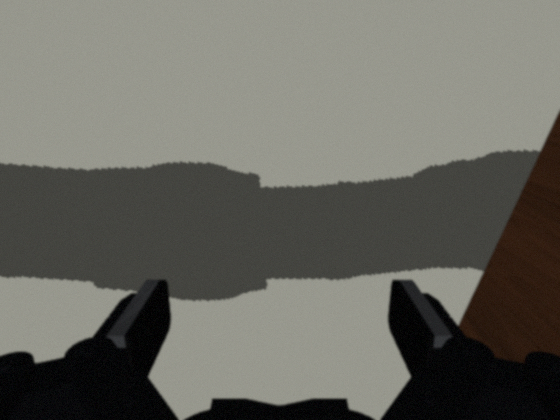

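```bash
cat > h.py <<'E'
from rig import r
import numpy as np, cv2
def f_of(p): return 210/np.tan(np.radians(p['fov_y']/2))
def ray(p,uv):
    f=f_of(p); d=np.array([(uv[0]-p['cx'])/f,-(uv[1]-p['cy'])/f,-1.0]); return p['pose'][:3,3],p['pose'][:3,:3]@d
def at(p,uv,z):
    o,d=ray(p,uv); return o+d*(z-o[2])/d[2]
def proj(p,X):
    X=np.atleast_2d(X); c=(X-p['pose'][:3,3])@p['pose'][:3,:3]; f=f_of(p)
    return np.c_[p['cx']+f*c[:,0]/-c[:,2],p['cy']-f*c[:,1]/-c[:,2]]
def save(n,im,box=None,k=1):
    if box: im=im[box[1]:box[3],box[0]:box[2]]
    cv2.imwrite('pics/'+n+'.png',cv2.resize(np.ascontiguousarray(im[:,:,::-1]),None,fx=k,fy=k,interpolation=cv2.INTER_CUBIC))
E
python3 - <<'E'
from h import *
for cam in ["top","side"]:
    im=r.camera(cam); p=r.camera_params(cam)
    if cam=="top": save("b_top",im,(140,80,460,320),2.5)
    else: save("b_side",im,(100,160,400,380),2.6)
    np.save(cam+"0.npy",im)
    for q in ["tin_mid","chest_mid","brush_mid","bin_mid","tray_tin","tray_chest","tray_brush","tray_bin","tumbler","key_block"]:
        for d in r.cut_out(cam,q)[:3]:
            m=d['region'].astype(np.uint8); ys,xs=np.nonzero(m)
            pts=np.array([at(p,(x,y),0.01)[:2] for x,y in zip(xs,ys)])*1000
            rr=cv2.minAreaRect(pts.astype(np.float32))
            print(cam,q,round(d['confidence'],2),np.round(d['extent']),len(xs),'c',pts.mean(0).round(1),'rect@10mm',np.round(rr[0],1),np.round(rr[1],1),round(rr[2],1))
E
```

```text
top tin_mid 0.86 [180. 257. 204. 276.] 318 c [354.8 352.4] rect@10mm [355.2 353.1] [51.2 64. ] 1.3
top chest_mid 0.6 [190. 293. 216. 317.] 371 c [239.6 313.3] rect@10mm [239.3 313.4] [53.1 64.1] 34.0
top chest_mid 0.55 [146. 241. 168. 262.] 382 c [393.4 460.2] rect@10mm [393.7 459.7] [51.5 67.9] 0.5
top chest_mid 0.44 [199. 256. 208. 279.] 95 c [361.4 316.6] rect@10mm [360.1 319.6] [54.2 21.3] 1.4
top brush_mid 0.61 [198. 249. 223. 270.] 317 c [379.9 288.1] rect@10mm [382.3 290.4] [66.2 60.6] 36.9
top tray_tin 0.85 [211. 180. 238. 200.] 473 c [591.1 260.7] rect@10mm [590.7 261.6] [71.2 74.2] 0.2
top tray_chest 0.81 [296. 220. 328. 251.] 747 c [458.3  -9.9] rect@10mm [458.7  -9.9] [83.8 85.4] 24.9
top tray_chest 0.39 [369. 168. 412. 203.] 1180 c [ 601.7 -249.9] rect@10mm [ 602.  -250.4] [145.2  88.1] 63.2
top tray_brush 0.7 [211. 179. 239. 202.] 465 c [591.  260.8] rect@10mm [590.7 260.1] [71.5 71. ] 0.9
top tray_brush 0.66 [368. 166. 410. 204.] 1131 c [ 602.  -249.8] rect@10mm [ 601.8 -249.5] [141.3  84. ] 62.9
top tray_brush 0.22 [193. 255. 209. 281.] 123 c [358.6 318.4] rect@10mm [
[... 893 characters left out ...]
96. 318.] 448 c [390.2 263.1] rect@10mm [390.8 262.9] [61.7 86. ] 25.0
side tray_chest 0.86 [288. 232. 313. 254.] 391 c [450.7  -8.8] rect@10mm [452.2  -7.5] [75.  93.6] 25.5
side tray_brush 0.59 [274. 191. 307. 212.] 465 c [ 598.7 -239.3] rect@10mm [ 596.7 -240.6] [152.5 105.9] 64.7
side tray_brush 0.42 [274. 244. 295. 273.] 561 c [471.8  88.5] rect@10mm [471.9  86.4] [ 59.5 152.1] 25.3
side tumbler 0.6 [198. 196. 221. 235.] 757 c [826.  -27.5] rect@10mm [827.4 -33. ] [ 81.5 279.6] 41.2
side tumbler 0.26 [270. 290. 295. 339.] 767 c [351.4 322. ] rect@10mm [370.3 290.1] [ 68.5 163. ] 27.2
side key_block 0.74 [218. 199. 236. 222.] 368 c [781.4 -82.4] rect@10mm [783.2 -88.4] [ 63.8 182.7] 32.1
```

```bash
ls -la pics
```

```text
total 1776
drwxr-xr-x 2 agent agent   4096 Dec  6 20:59 .
drwxr-xr-x 3 agent agent   4096 Dec  6 20:59 ..
-rw-r--r-- 1 agent agent 316624 Dec  6 20:58 a_side.png
-rw-r--r-- 1 agent agent 315182 Dec  6 20:58 a_top.png
-rw-r--r-- 1 agent agent 333919 Dec  6 20:58 a_wrist.png
-rw-r--r-- 1 agent agent 407369 Dec  6 20:59 b_side.png
-rw-r--r-- 1 agent agent 427932 Dec  6 20:59 b_top.png
```

View pics/b_top.png

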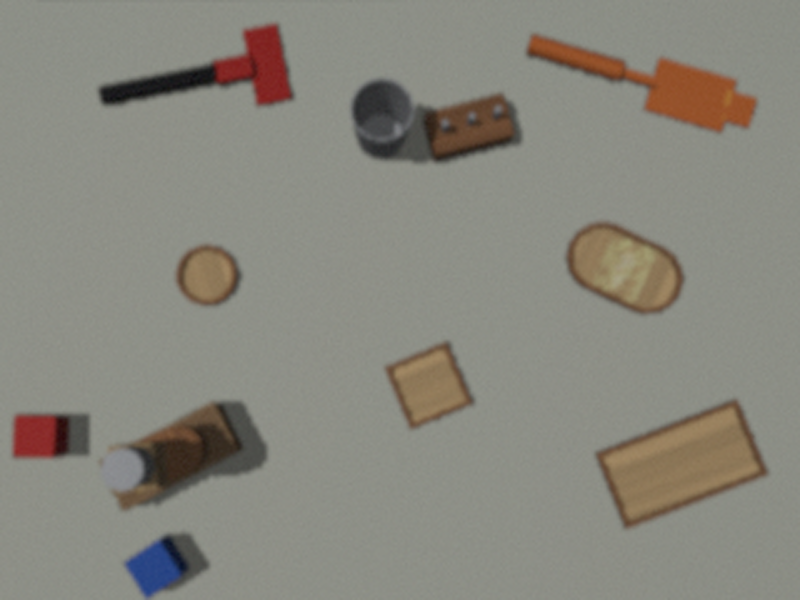

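View pics/b_side.png

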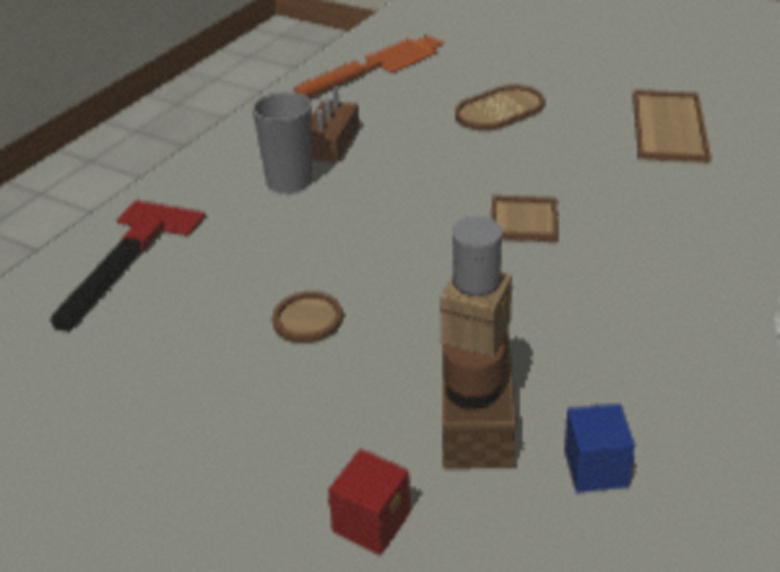

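```bash
python3 - <<'E'
from h import *
pt=r.camera_params('top');ps=r.camera_params('side')
print(at(pt,(190.4,267.2),.224), at(ps,(283.5,248.5),.224))
# side cam: tray centres from zoomed pic
for n,c in dict(tin=(308,317),chest=(525,218),brush=(500,107),bin=(671,125)).items():
    print(n, at(ps,(c[0]/2.6+100,c[1]/2.6+160),.008))
for n,c in dict(tin=(208,275),chest=(430,385),brush=(625,267),bin=(681,464)).items():
    print(n, at(pt,(c[0]/2.5+140,c[1]/2.5+80),.01))
E
```

```text
[0.36751679 0.29981353 0.224     ] [0.36467971 0.30574903 0.224     ]
tin [0.58526173 0.26500565 0.008     ]
chest [ 0.45143095 -0.00714718  0.008     ]
brush [ 0.59607951 -0.24373282  0.008     ]
bin [ 0.3587604  -0.30640868  0.008     ]
tin [0.58906543 0.25788594 0.01      ]
chest [ 0.45586759 -0.01443603  0.01      ]
brush [ 0.60065711 -0.25123388  0.01      ]
bin [ 0.36350433 -0.31394222  0.01      ]
```

Call:
carry_out(
  plan=[
    {"translation":[1,-1,-1],"twist":0},
    {"translation":[1,-1,-1],"twist":0},
    {"translation":[1,-1,-1],"twist":0},
  ],
  jaw=1,
)

```text
time_s: 1.62
tcp_pos: [0.2181, -0.5052, 0.322]
tcp_rot: [179.8, -0.1, 14.9]
force: [-0.3, -0.4, 0.3]
finger_gap: 0.0855
```

Call:
carry_out(
  plan=[
    {"translation":[1,-1,0],"twist":0.02},
    {"translation":[1,-1,0],"twist":0.05},
    {"translation":[1,-1,0],"twist":0.07},
  ],
)

```text
time_s: 2.0
tcp_pos: [0.2765, -0.405, 0.322]
tcp_rot: [179.9, -0.2, -10.4]
force: [-0.2, -1.7, -0.3]
finger_gap: 0.0852
```

```bash
python3 - <<'E'
from h import *
im=r.camera('wrist'); save('c_w1',im); s=r.read_state(); print(s['tcp_pos'],s['tcp_rot'],s['qpos'])
E
```

```text
[ 0.27573866 -0.40606157  0.32192884] [ 1.79839427e+02 -1.67342404e-01 -1.08462593e+01] [ 57.16901958   5.79752247  -5.33182625 104.97350632   0.5881173
  69.02324033 -49.1905333 ]
```

View pics/c_w1.png

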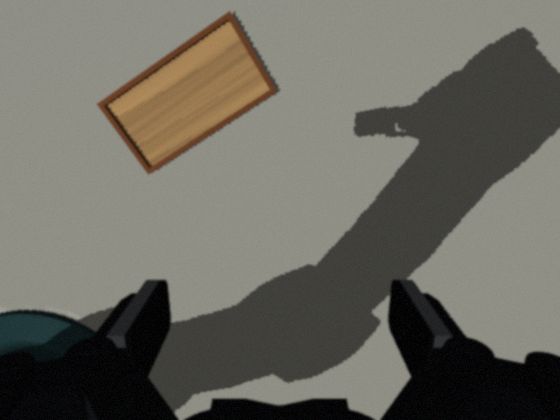

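```bash
cat >> h.py <<'E'
def go(xyz,yaw=None):
    s=r.read_state(); from scipy.spatial.transform import Rotation as R
    M=R.from_euler('xyz',s['tcp_rot'],degrees=True).as_matrix()
    sh=M.T@(np.array(xyz)-s['tcp_pos'])/0.08
    print('t',round(s['time_s'],2),'tcp',s['tcp_pos'].round(4),'yaw',round(s['tcp_rot'][2],1),'rp',s['tcp_rot'][:2].round(1),'shift',sh.round(3), 'twist', None if yaw is None else round(-(((yaw-s['tcp_rot'][2]+180)%360)-180)/360,4))
E
python3 - <<'E'
from h import *
p=r.camera_params('wrist'); P=np.array([at(p,c,.01) for c in [(100,103),(233,13),(277,92),(150,173)]])*1000
print(P.round(1),P.mean(0)); e=P-np.roll(P,-1,0); print(np.linalg.norm(e,axis=1),np.degrees(np.arctan2(e[:,1],e[:,0])))
go((0.45,-0.17,0.32),117)
E
```

```text
[[ 377.8 -218.2   10. ]
 [ 439.2 -387.4   10. ]
 [ 351.5 -418.1   10. ]
 [ 289.1 -250.6   10. ]] [ 364.39536139 -318.57363288   10.        ]
[179.99498361  92.90185483 178.79747821  94.37553276] [ 109.95136191   19.33967321  -69.57477117 -159.92004074]
t 2.05 tcp [ 0.2757 -0.4061  0.3219] yaw -10.8 rp [179.8  -0.2] shift [ 1.584 -3.308  0.019] twist -0.3551
```

Call:
carry_out(
  plan=[
    {"translation":[0.5,-1,0],"twist":-0.03},
    {"translation":[0.5,-1,0],"twist":-0.06},
    {"translation":[0.5,-1,0],"twist":-0.09},
  ],
)

```text
time_s: 2.42
tcp_pos: [0.331, -0.334, 0.3216]
tcp_rot: [179.8, -0.1, 22.1]
force: [-1.0, -0.6, 0.4]
finger_gap: 0.0854
```

```bash
python3 - <<'E'
from h import *
go((0.45,-0.1,0.32),117)
E
```

```text
t 2.42 tcp [ 0.331  -0.334   0.3216] yaw 22.1 rp [ 1.798e+02 -1.000e-01] shift [ 2.477 -2.153  0.015] twist -0.2637
```

Call:
carry_out(
  plan=[
    {"translation":[1,-0.9,0],"twist":-0.03},
    {"translation":[1,-0.9,0],"twist":-0.06},
    {"translation":[1,-0.9,0],"twist":-0.09},
  ],
)

```text
time_s: 2.8
tcp_pos: [0.3792, -0.2353, 0.3214]
tcp_rot: [179.8, 0.0, 54.4]
force: [-0.8, -0.6, 0.3]
finger_gap: 0.0852
```

```bash
python3 - <<'E'
from h import *
go((0.45,-0.1,0.32),117)
E
```

```text
t 2.8 tcp [ 0.3792 -0.2353  0.3214] yaw 54.4 rp [179.8   0. ] shift [ 1.89  -0.266  0.015] twist -0.174
```

Call:
carry_out(
  plan=[
    {"translation":[1,0,0],"twist":-0.03},
    {"translation":[1,0,0],"twist":-0.06},
    {"translation":[1,0,0],"twist":-0.09},
  ],
)

```text
time_s: 3.18
tcp_pos: [0.4266, -0.1696, 0.3211]
tcp_rot: [179.9, 0.1, 86.5]
force: [0.1, -0.2, -0.1]
finger_gap: 0.0857
```

```bash
python3 - <<'E'
from h import *
go((0.40,0.1,0.34),117)
im=r.camera('wrist'); save('c_w2',im)
E
```

```text
t 3.17 tcp [ 0.4266 -0.1696  0.3211] yaw 86.5 rp [1.799e+02 1.000e-01] shift [ 3.343 -0.538 -0.244] twist -0.0848
```

View pics/c_w2.png

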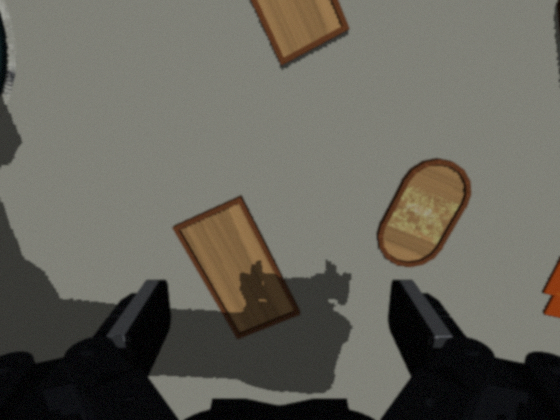

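```bash
python3 - <<'E'
from h import *
p=r.camera_params('wrist')
P=np.array([at(p,c,.01) for c in [(175,227),(241,197),(299,312),(239,336)]])*1000
print('bin',P.mean(0).round(1)); e=P-np.roll(P,-1,0); print(np.linalg.norm(e,axis=1).round(1),np.degrees(np.arctan2(e[:,1],e[:,0])).round(1))
d=r.cut_out('wrist','tray_brush')
for x in d[:2]:
    ys,xs=np.nonzero(x['region']); P=np.array([at(p,(a,b),.01)[:2] for a,b in zip(xs,ys)])*1000
    print(x['confidence'],x['extent'],cv2.minAreaRect(P.astype(np.float32)))
E
```

```text
bin [ 367.7 -314.    10. ]
[ 92.7 177.8  90.9 177.6] [-158.1  111.5   21.8  -68. ]
0.81 [376.7, 159.2, 470.6, 267.9] ((601.4683837890625, -248.716796875), (145.2379913330078, 91.2568359375), 65.64242553710938)
```

Call:
carry_out(
  plan=[
    {"translation":[1,-0.3,-0.2],"twist":-0.03},
    {"translation":[1,-0.3,-0.2],"twist":-0.06},
    {"translation":[1,-0.3,-0.2],"twist":-0.08},
  ],
)

```text
time_s: 3.65
tcp_pos: [0.4071, -0.0887, 0.3373]
tcp_rot: [179.9, 0.2, 115.1]
force: [0.1, -1.2, -0.4]
finger_gap: 0.0854
```

```bash
python3 - <<'E'
from h import *
go((0.40,0.15,0.34),117)
E
```

```text
t 3.65 tcp [ 0.4071 -0.0887  0.3373] yaw 115.1 rp [179.9   0.2] shift [ 2.74   1.184 -0.043] twist -0.0053
```

Call:
carry_out(
  plan=[
    {"translation":[1,0.5,0]},
    {"translation":[1,0.5,0]},
  ],
)

```text
invalid input at $.plan[0]: expected keys translation, twist
```

Call:
carry_out(
  plan=[
    {"translation":[1,0.5,0],"twist":0},
    {"translation":[1,0.5,0],"twist":0},
  ],
)

```text
time_s: 3.9
tcp_pos: [0.4093, 0.0024, 0.3372]
tcp_rot: [179.9, 0.2, 114.9]
force: [0.6, -0.4, 0.2]
finger_gap: 0.085
```

Call:
carry_out(
  plan=[
    {"translation":[1,0.5,0],"twist":0},
    {"translation":[1,0.5,0],"twist":0},
    {"translation":[1,0.5,0],"twist":0},
  ],
)

```text
time_s: 4.28
tcp_pos: [0.412, 0.0929, 0.3369]
tcp_rot: [179.9, 0.2, 114.8]
force: [0.1, -1.1, -0.0]
finger_gap: 0.0854
```

```bash
python3 - <<'E'
from h import *
go((0.366,0.303,0.34),117)
im=r.camera('wrist'); save('c_w3',im)
E
```

```text
t 4.28 tcp [0.412  0.0929 0.3369] yaw 114.8 rp [179.9   0.2] shift [ 2.626  0.58  -0.047] twist -0.0061
```

View pics/c_w3.png

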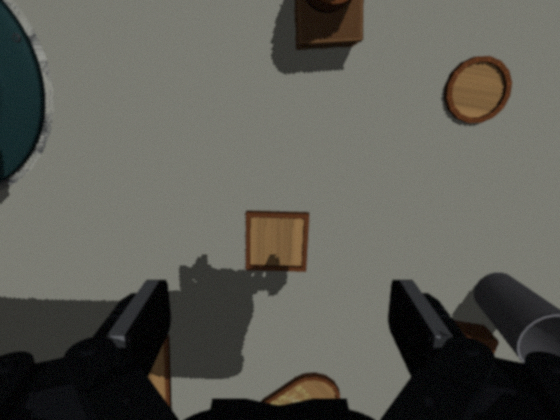

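```bash
python3 - <<'E'
from h import *
p=r.camera_params('wrist')
def quad(C,z):
    P=np.array([at(p,c,z) for c in C])*1000
    print(P.mean(0).round(1)); e=P-np.roll(P,-1,0); print(np.linalg.norm(e,axis=1).round(1),np.degrees(np.arctan2(e[:,1],e[:,0])).round(1))
quad([(246,211),(309,212),(307,271),(246,271)],.01)
P=[at(p,c,0)*1000 for c in [(296,48),(364,41)]]; print(P)
for q in ['tray_tin','tray_chest']:
  for x in r.cut_out('wrist',q)[:2]:
    ys,xs=np.nonzero(x['region']); P=np.array([at(p,(a,b),.01)[:2] for a,b in zip(xs,ys)])*1000
    print(q,x['confidence'],x['extent'],cv2.minAreaRect(P.astype(np.float32)))
E
```

```text
[457.8 -11.9  10. ]
[80.9 84.  82.5 85.3] [-156.3  114.3   24.7  -66.8]
[array([378.87873714, 212.73472718,   0.        ]), array([446.4827853 , 252.02426285,   0.        ])]
tray_tin 0.59 [443.0, 57.1, 512.7, 119.3] ((590.4195556640625, 259.6211853027344), (77.21719360351562, 73.17192077636719), 24.729751586914062)
tray_chest 0.58 [245.3, 207.7, 311.9, 275.3] ((457.2290954589844, -10.692901611328125), (84.2955322265625, 87.2845458984375), 23.078676223754883)
tray_chest 0.17 [306.2, 0.0, 351.9, 14.3] ((392.73663330078125, 264.67755126953125), (46.867530822753906, 11.734368324279785), 24.742704391479492)
```

Call:
carry_out(
  plan=[
    {"translation":[1,0.3,0],"twist":0},
    {"translation":[1,0.3,0],"twist":0},
  ],
)

```text
time_s: 4.68
tcp_pos: [0.4002, 0.1748, 0.3367]
tcp_rot: [179.9, 0.2, 114.7]
force: [0.1, 0.1, 0.2]
finger_gap: 0.0852
```

```bash
python3 - <<'E'
from h import *
im=r.camera('wrist'); save('c_w4',im)
go((0.366,0.303,0.34),117)
p=r.camera_params('wrist')
for q,z in [('tin_mid',.224),('chest_mid',.168),('brush_mid',.112),('bin_mid',.06)]:
  for x in r.cut_out('wrist',q)[:2]:
    e=x['extent']; print(q,x['confidence'],np.round(e,1), at(p,((e[0]+e[2])/2,e[1]),z))
E
```

```text
t 4.72 tcp [0.4    0.1758 0.3366] yaw 114.7 rp [179.9   0.2] shift [ 1.621  0.279 -0.047] twist -0.0063
tin_mid 0.71 [285.7   1.6 354.9  40.3] [0.36906334 0.30220194 0.224     ]
chest_mid 0.87 [169.1   0.  227.7  13.6] [0.28985576 0.27896141 0.168     ]
chest_mid 0.83 [268.9   1.3 341.3  58.4] [0.35955131 0.31015293 0.168     ]
brush_mid 0.94 [273.5  40.3 337.1  99. ] [0.37160798 0.29444511 0.112     ]
bin_mid 0.81 [2.667e+02 2.000e-01 3.350e+02 1.218e+02] [0.35274002 0.33151542 0.06      ]
bin_mid 0.72 [277.6  43.  336.7 100.8] [0.37504164 0.29975602 0.06      ]
```

View pics/c_w4.png

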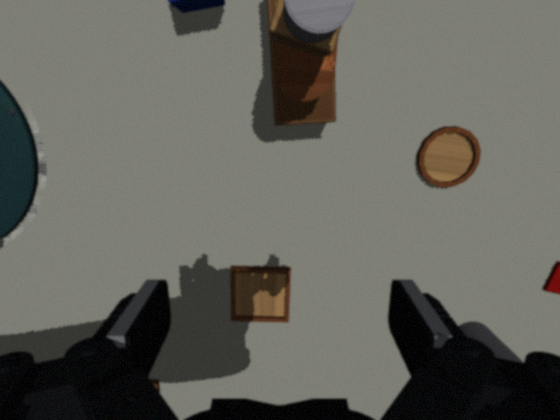

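Call:
carry_out(
  plan=[
    {"translation":[0.9,0.2,0],"twist":-0.005},
    {"translation":[0.9,0.2,0],"twist":-0.005},
    {"translation":[0.9,0.2,0],"twist":-0.005},
  ],
)

```text
time_s: 5.3
tcp_pos: [0.3859, 0.2432, 0.3359]
tcp_rot: [180.0, 0.2, 116.3]
force: [0.2, -0.2, 0.8]
finger_gap: 0.0856
```

```bash
python3 - <<'E'
from h import *
im=r.camera('wrist'); save('c_w5',im)
go((0.366,0.303,0.34),117)
E
```

```text
t 5.35 tcp [0.3862 0.2426 0.3359] yaw 116.2 rp [180.    0.3] shift [ 0.789  0.108 -0.055] twist -0.0021
```

View pics/c_w5.png

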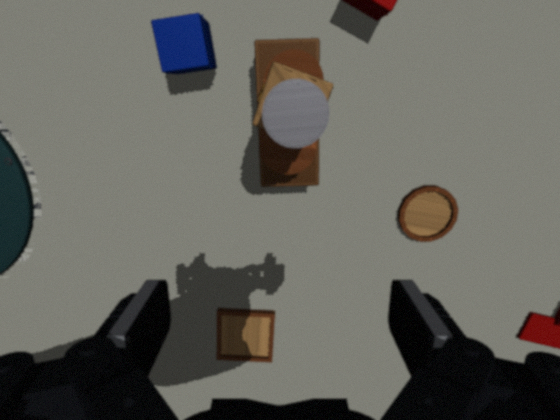

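```bash
cat >> h.py <<'E'
def quad(p,C,z):
    P=np.array([at(p,c,z) for c in C])*1000
    e=P-np.roll(P,-1,0); print(P.mean(0).round(1),'sides',np.linalg.norm(e,axis=1).round(1),np.degrees(np.arctan2(e[:,1],e[:,0])).round(1))
E
python3 - <<'E'
from h import *
p=r.camera_params('wrist')
x=r.cut_out('wrist','tin_mid')[0]; e=x['extent']; print(x['confidence'],e)
C=[(e[0],(e[1]+e[3])/2),(e[2],(e[1]+e[3])/2),((e[0]+e[2])/2,e[1]),((e[0]+e[2])/2,e[3])]
P=np.array([at(p,c,.224) for c in C])*1000; print(P.round(1))
print(at(p,(296,114),.224)*1000, 34*2*1000*(p['pose'][2,3]-.224)/f_of(p))
quad(p,[(255,39),(319,37),(319,184),(262,187)],.06)
a=[at(p,c,.168)*1000 for c in [(278,62),(333,83),(255,122)]];print(a)
E
```

```text
0.8 [263.5, 76.2, 329.9, 144.1]
[[348.5 297.9 224. ]
 [386.2 316.4 224. ]
 [358.1 325.2 224. ]
 [377.  288.1 224. ]]
[368.00148011 304.84888699 224.        ] 44.412416863415686
[373.1 293.8  60. ] sides [ 63.7 150.3  63.8 151.9] [-152.1  118.1   29.3  -61.9]
[array([342.56096982, 330.50507904, 168.        ]), array([386.576837  , 335.61398827, 168.        ]), array([345.7231556, 283.2608702, 168.       ])]
```

Call:
carry_out(
  plan=[
    {"translation":[0.8,0.1,0],"twist":-0.002},
    {"translation":[0.8,0.1,0],"twist":-0.002},
    {"translation":[0.8,0.1,0.5],"twist":-0.002},
    {"translation":[0.8,0.1,0.5],"twist":-0.002},
    {"translation":[0.8,0.1,0.5],"twist":-0.002},
  ],
)

```text
time_s: 6.02
tcp_pos: [0.366, 0.3027, 0.2967]
tcp_rot: [179.9, 0.3, 116.9]
force: [0.4, 0.0, 0.6]
finger_gap: 0.0851
```

```bash
python3 - <<'E'
from h import *
im=r.camera('wrist'); save('c_w6',im)
go((0.367,0.304,0.19),117)
E
```

```text
t 6.08 tcp [0.366  0.303  0.2969] yaw 116.9 rp [179.9   0.3] shift [0.012 0.014 1.337] twist -0.0004
```

View pics/c_w6.png

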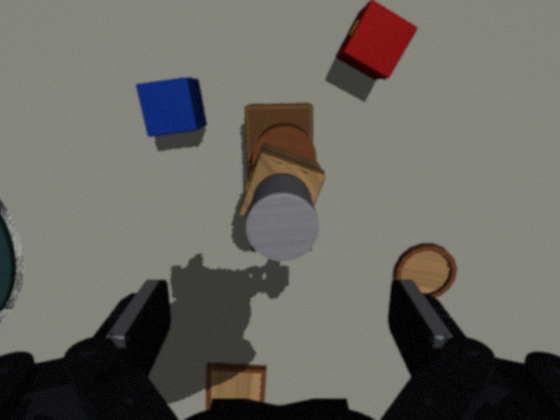

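```bash
python3 - <<'E'
from h import *
p=r.camera_params('wrist')
print(at(p,(283,222),.224), at(p,(279,222),.224))
quad(p,[(263,147),(325,172),(300,240),(240,216)],.168)
# chest top edge
print([at(p,c,.168) for c in [(265,148),(325,170),(241,214)]])
E
```

```text
[0.36621468 0.30883701 0.224     ] [0.36413126 0.3077843  0.224     ]
[365.7 309.6 168. ] sides [47.2 54.7 48.5 53.6] [-175.2   98.9    3.6  -82.3]
[array([0.33984841, 0.33441981, 0.168     ]), array([0.38468099, 0.33965954, 0.168     ]), array([0.34547071, 0.28300639, 0.168     ])]
```

Call:
carry_out(
  plan=[
    {"translation":[0,0,0.7],"twist":0},
    {"translation":[0,0,0.7],"twist":0},
    {"translation":[0,0,0.7],"twist":0},
  ],
)

```text
time_s: 6.45
tcp_pos: [0.3667, 0.3034, 0.2429]
tcp_rot: [179.8, 0.3, 116.9]
force: [-0.3, 1.0, 0.0]
finger_gap: 0.0854
```

```bash
python3 - <<'E'
from h import *
im=r.camera('wrist'); save('c_w7',im)
go((0.367,0.304,0.19),117)
E
```

```text
t 6.5 tcp [0.3669 0.3035 0.243 ] yaw 116.9 rp [179.8   0.3] shift [0.008 0.002 0.663] twist -0.0004
```

View pics/c_w7.png

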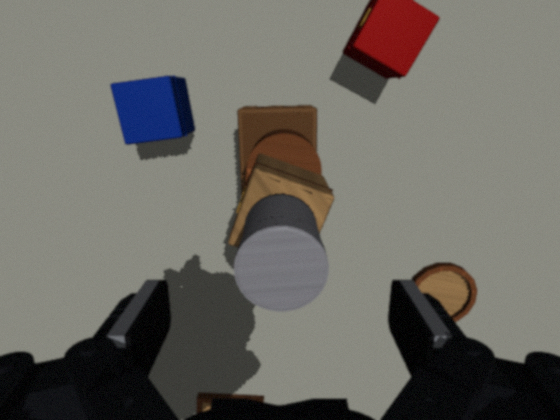

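Call:
carry_out(
  plan=[
    {"translation":[0.04,0,0.4],"twist":0},
    {"translation":[0.04,0,0.66],"twist":0},
    {"translation":[0.04,0,0.66],"twist":0},
    {"translation":[0.04,0,0.66],"twist":0},
  ],
)

```text
time_s: 7.0
tcp_pos: [0.3663, 0.3068, 0.1918]
tcp_rot: [179.7, 0.3, 116.9]
force: [0.4, 0.3, -0.0]
finger_gap: 0.0853
```

Call:
carry_out(
  plan=[
    {"translation":[0,0,0],"twist":0},
    {"translation":[0,0,0],"twist":0},
    {"translation":[0,0,0],"twist":0},
    {"translation":[0,0,0],"twist":0},
  ],
  jaw=0.25,
)

```text
time_s: 7.5
tcp_pos: [0.3665, 0.3069, 0.1925]
tcp_rot: [179.6, 0.3, 116.9]
force: [-3.2, -3.4, 13.6]
finger_gap: 0.0407
```

```bash
python3 - <<'E'
from h import *
im=r.camera('wrist'); save('c_w8',im)
go((0.367,0.304,0.19),117); print(r.read_state()['finger_gap'],r.read_state()['force'])
E
```

```text
t 7.55 tcp [0.3665 0.3069 0.1925] yaw 116.9 rp [179.6   0.3] shift [-0.035 -0.011  0.031] twist -0.0004
0.04082207620655089 [-2.16048985 -4.04412177 14.23615976]
```

View pics/c_w8.png

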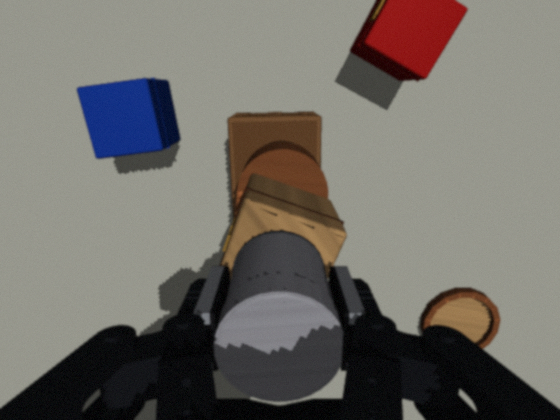

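Call:
carry_out(
  plan=[
    {"translation":[0,0,-0.2],"twist":0},
    {"translation":[0,0,-0.5],"twist":0},
    {"translation":[0,0,-0.5],"twist":0},
  ],
)

```text
time_s: 7.92
tcp_pos: [0.3667, 0.3075, 0.2344]
tcp_rot: [179.5, 0.3, 116.8]
force: [1.1, -0.2, -1.5]
finger_gap: 0.0409
```

```bash
python3 - <<'E'
from h import *
go((0.590,0.260,0.2),117); print(r.read_state()['finger_gap'],r.read_state()['force'])
im=r.camera('side'); save('d_s1',im,(200,220,340,360),4)
im=r.camera('wrist'); save('d_w1',im)
E
```

```text
t 7.92 tcp [0.3667 0.3075 0.2344] yaw 116.8 rp [179.5   0.3] shift [-1.788  2.217  0.46 ] twist -0.0004
0.04088341783150482 [ 1.07768425 -0.15091268 -1.51595823]
```

View pics/d_s1.png

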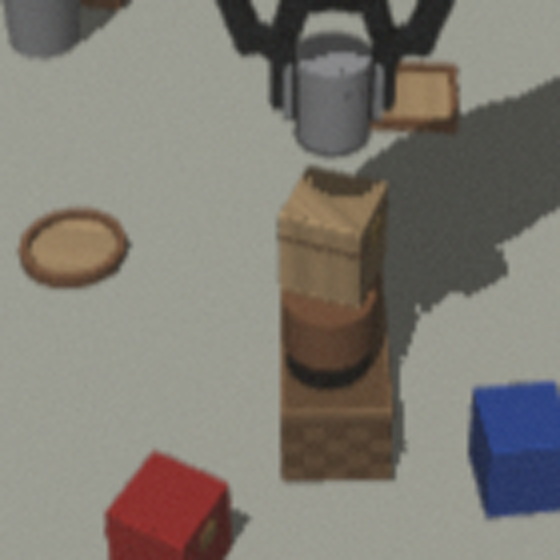

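View pics/d_w1.png

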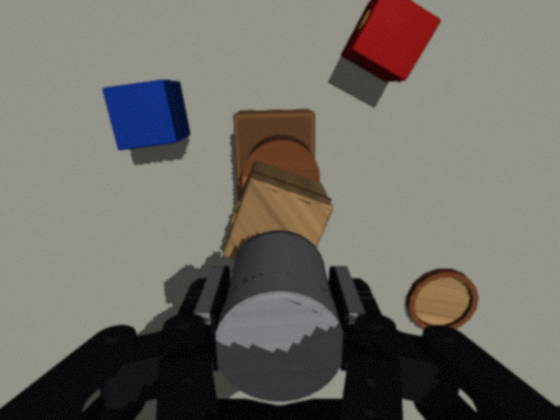

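Call:
carry_out(
  plan=[
    {"translation":[-0.8,1,0],"twist":0},
    {"translation":[-0.8,1,0],"twist":0},
    {"translation":[-0.8,1,0.9],"twist":0},
    {"translation":[-0.8,1,0.9],"twist":0},
  ],
)

```text
time_s: 8.52
tcp_pos: [0.4653, 0.2845, 0.1581]
tcp_rot: [180.0, 0.3, 116.9]
force: [-0.1, -0.1, -0.4]
finger_gap: 0.0409
```

Call:
carry_out(
  plan=[
    {"translation":[-0.8,1,0.3],"twist":0},
    {"translation":[-0.8,1,0.3],"twist":0},
    {"translation":[-0.8,1,0.3],"twist":0},
  ],
)

```text
time_s: 8.9
tcp_pos: [0.5676, 0.2623, 0.1345]
tcp_rot: [-180.0, 0.2, 116.7]
force: [-0.9, 1.1, -0.9]
finger_gap: 0.041
```

```bash
python3 - <<'E'
from h import *
go((0.590,0.260,0.09),117)
im=r.camera('wrist'); save('d_w2',im)
E
```

```text
t 8.9 tcp [0.5676 0.2623 0.1345] yaw 116.7 rp [-180.     0.2] shift [-0.149  0.237  0.557] twist -0.0008
```

View pics/d_w2.png

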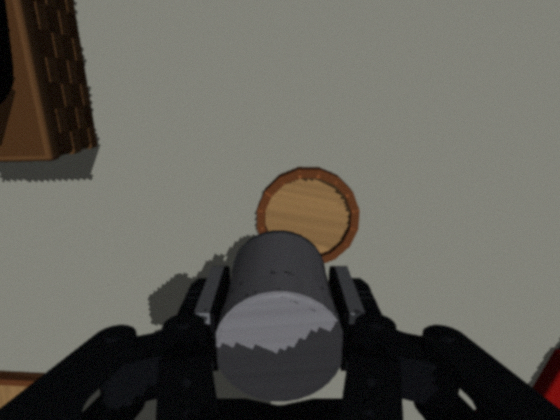

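```bash
python3 - <<'E'
from h import *
p=r.camera_params('wrist')
P=np.array([at(p,c,.01) for c in [(257,215),(359,215),(308,167),(308,264)]]);print(P[:2].mean(0),P[2:].mean(0),P.round(3))
t=P.mean(0); go((t[0],t[1],.06),117)
E
```

```text
[0.58871779 0.26608734 0.01      ] [0.58962581 0.26438775 0.01      ] [[0.556 0.249 0.01 ]
 [0.622 0.283 0.01 ]
 [0.572 0.297 0.01 ]
 [0.607 0.232 0.01 ]]
t 8.95 tcp [0.566  0.2635 0.1351] yaw 116.8 rp [180.    0.2] shift [-0.108  0.268  0.939] twist -0.0005
```

Call:
carry_out(
  plan=[
    {"translation":[-0.13,0.27,0],"twist":0},
    {"translation":[-0.13,0.27,0.5],"twist":0},
    {"translation":[-0.13,0.27,0.9],"twist":0},
    {"translation":[-0.13,0.27,0.9],"twist":0},
    {"translation":[-0.13,0.27,0.9],"twist":0},
  ],
)

```text
time_s: 9.57
tcp_pos: [0.5903, 0.2648, 0.0654]
tcp_rot: [179.9, 0.2, 116.9]
force: [0.2, 0.0, -0.4]
finger_gap: 0.041
```

```bash
python3 - <<'E'
from h import *
go((0.5895,0.263,0.0295),117)
im=r.camera('wrist'); save('d_w3',im)
E
```

```text
t 9.57 tcp [0.5903 0.2648 0.0654] yaw 116.9 rp [179.9   0.2] shift [-0.014 -0.02   0.448] twist -0.0004
```

View pics/d_w3.png

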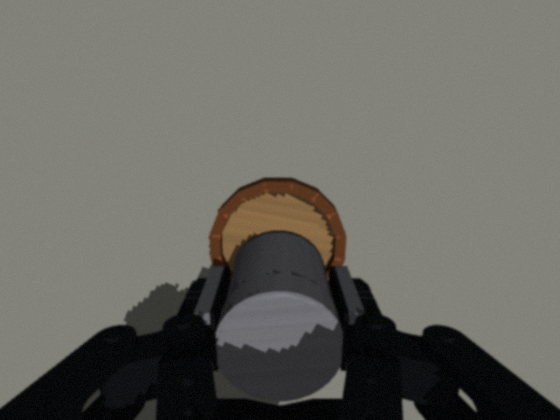

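Tin is centred over the round tray (tray at column 278, tin at 280). Lower, then release.

Call:
carry_out(
  plan=[
    {"translation":[-0.02,-0.01,0.25],"twist":0},
    {"translation":[-0.02,-0.01,0.43],"twist":0},
    {"translation":[-0.02,-0.01,0.45],"twist":0},
    {"translation":[-0.02,-0.01,0.45],"twist":0},
  ],
)

```text
time_s: 10.12
tcp_pos: [0.5904, 0.2627, 0.0286]
tcp_rot: [179.9, 0.2, 116.8]
force: [0.4, -0.3, -0.7]
finger_gap: 0.0407
```

```bash
python3 - <<'E'
from h import *
go((0.5895,0.263,0.0285),117)
im=r.camera('wrist'); save('d_w4',im); print(r.read_state()['force'])
E
```

```text
t 10.12 tcp [0.5904 0.2627 0.0286] yaw 116.8 rp [179.9   0.2] shift [ 0.009 -0.008  0.001] twist -0.0004
[ 0.65670631  0.63834041 -1.17870013]
```

View pics/d_w4.png

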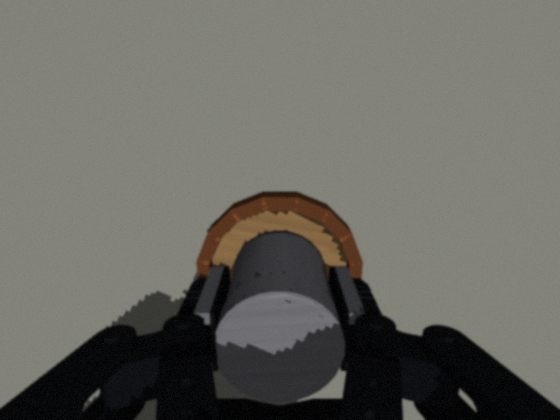

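Call:
carry_out(
  plan=[
    {"translation":[0,0,0.015],"twist":0},
    {"translation":[0,0,0.015],"twist":0},
  ],
)

```text
time_s: 10.42
tcp_pos: [0.5906, 0.2628, 0.0283]
tcp_rot: [179.9, 0.2, 116.8]
force: [-5.5, -4.3, 17.0]
finger_gap: 0.0409
```

Call:
carry_out(
  plan=[
    {"translation":[0,0,0],"twist":0},
    {"translation":[0,0,0],"twist":0},
    {"translation":[0,0,0],"twist":0},
    {"translation":[0,0,0],"twist":0},
  ],
  jaw=1,
)

```text
time_s: 10.92
tcp_pos: [0.5906, 0.2628, 0.0282]
tcp_rot: [179.9, 0.2, 116.8]
force: [-0.7, 0.1, 0.2]
finger_gap: 0.0854
```

Call:
carry_out(
  plan=[
    {"translation":[0,0,-0.3],"twist":0},
    {"translation":[0,0,-1],"twist":0},
    {"translation":[0,0,-1],"twist":0},
  ],
)

```text
time_s: 11.3
tcp_pos: [0.5921, 0.2645, 0.114]
tcp_rot: [179.5, 0.3, 116.9]
force: [0.7, 0.3, -0.4]
finger_gap: 0.0854
```

```bash
python3 - <<'E'
from h import *
go((0.45,0.262,0.25),95)
im=r.camera('wrist'); save('d_w5',im)
E
```

```text
t 11.3 tcp [0.5921 0.2645 0.114 ] yaw 116.9 rp [179.5   0.3] shift [ 0.767 -1.583 -1.718] twist 0.0607
```

View pics/d_w5.png

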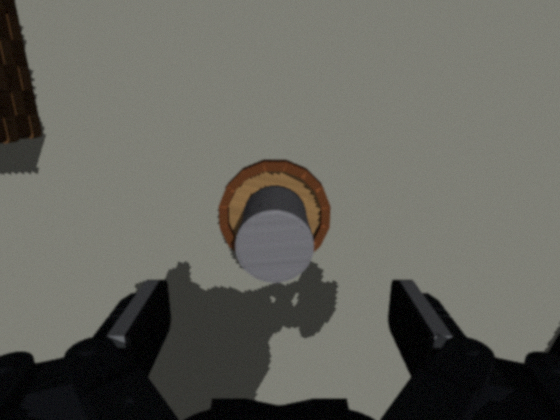

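Call:
carry_out(
  plan=[
    {"translation":[0,0,-1],"twist":0.01},
    {"translation":[0.3,-0.5,-1],"twist":0.03},
    {"translation":[0.6,-1,-1],"twist":0.05},
    {"translation":[0.6,-1,-1],"twist":0.06},
  ],
)

```text
time_s: 11.85
tcp_pos: [0.4948, 0.271, 0.1918]
tcp_rot: [179.6, 0.2, 95.2]
force: [1.3, 0.1, 1.1]
finger_gap: 0.0856
```

Call:
carry_out(
  plan=[
    {"translation":[-0.3,-1,-1],"twist":0},
    {"translation":[-0.3,-1,-1],"twist":0},
    {"translation":[-0.3,-1,-1],"twist":0},
  ],
)

```text
time_s: 12.22
tcp_pos: [0.4156, 0.2399, 0.2739]
tcp_rot: [179.3, 0.3, 95.3]
force: [0.7, 0.1, 0.6]
finger_gap: 0.0853
```

```bash
python3 - <<'E'
from h import *
go((0.372,0.25,0.27),95)
im=r.camera('wrist'); save('e_w1',im)
E
```

```text
t 12.22 tcp [0.4156 0.2399 0.2739] yaw 95.3 rp [179.3   0.3] shift [ 0.176 -0.531  0.042] twist 0.0008
```

View pics/e_w1.png

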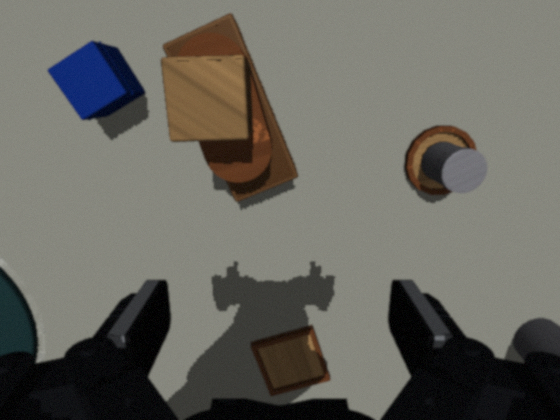

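```bash
python3 - <<'E'
from h import *
p=r.camera_params('wrist')
quad(p,[(162,57),(246,56),(248,140),(169,142)],.168)
go((0.368,0.306,0.27),95)
E
```

```text
[367.1 308.  168. ] sides [49.3 48.9 49.5 49.5] [-174.1   95.1    6.6  -85.2]
t 12.28 tcp [0.4166 0.2396 0.2725] yaw 95.2 rp [179.4   0.2] shift [ 0.882 -0.529  0.022] twist 0.0006
```

Call:
carry_out(
  plan=[
    {"translation":[0.88,-0.53,0],"twist":0},
    {"translation":[0.88,-0.53,0],"twist":0},
    {"translation":[0.88,-0.53,0.9],"twist":0},
    {"translation":[0.88,-0.53,0.9],"twist":0},
    {"translation":[0.88,-0.53,0.9],"twist":0},
  ],
)

```text
time_s: 12.9
tcp_pos: [0.3688, 0.3058, 0.1999]
tcp_rot: [179.5, 0.2, 95.2]
force: [-0.0, 0.3, 0.6]
finger_gap: 0.0853
```

```bash
python3 - <<'E'
from h import *
go((0.3675,0.307,0.137),95)
im=r.camera('wrist'); save('e_w2',im)
E
```

```text
t 12.9 tcp [0.3688 0.3058 0.1999] yaw 95.2 rp [179.5   0.2] shift [ 0.02  -0.022  0.786] twist 0.0006
```

View pics/e_w2.png

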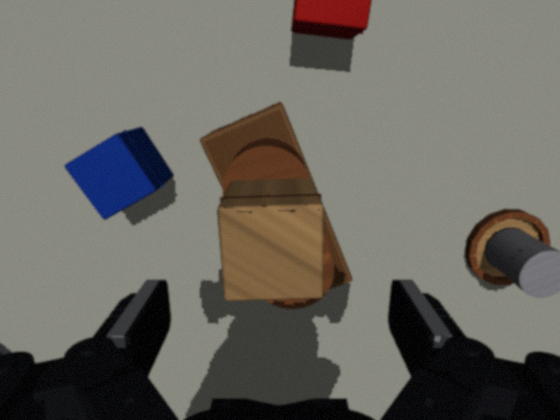

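```bash
python3 - <<'E'
from h import *
p=r.camera_params('wrist')
quad(p,[(219,206),(322,205),(325,294),(226,300)],.168)
E
```

```text
[366.4 309.3 168. ] sides [47.8 46.9 49.9 49.6] [-174.4   99.     8.8  -83.5]
```

Call:
carry_out(
  plan=[
    {"translation":[0.03,-0.03,0.3],"twist":-0.004},
    {"translation":[0.03,-0.03,0.6],"twist":-0.004},
    {"translation":[0.03,-0.03,0.78],"twist":-0.004},
    {"translation":[0.03,-0.03,0.78],"twist":-0.004},
    {"translation":[0.03,-0.03,0.78],"twist":-0.004},
  ],
)

```text
time_s: 13.58
tcp_pos: [0.3678, 0.3084, 0.1394]
tcp_rot: [179.3, 0.2, 96.6]
force: [0.1, -0.1, 0.6]
finger_gap: 0.0854
```

Call:
carry_out(
  plan=[
    {"translation":[0,0,0],"twist":0},
    {"translation":[0,0,0],"twist":0},
    {"translation":[0,0,0],"twist":0},
    {"translation":[0,0,0],"twist":0},
  ],
  jaw=0.35,
)

```text
time_s: 14.08
tcp_pos: [0.368, 0.3086, 0.1401]
tcp_rot: [179.3, 0.2, 96.6]
force: [-2.9, -4.7, 14.3]
finger_gap: 0.0493
```

Call:
carry_out(
  plan=[
    {"translation":[0,0,-0.2],"twist":0},
    {"translation":[0,0,-0.6],"twist":0},
    {"translation":[0,0,-0.6],"twist":0},
  ],
)

```text
time_s: 14.45
tcp_pos: [0.3681, 0.3095, 0.1906]
tcp_rot: [179.1, 0.1, 96.6]
force: [-0.0, -0.6, -1.4]
finger_gap: 0.0495
```

```bash
python3 - <<'E'
from h import *
go((0.458,-0.011,0.19),114)
im=r.camera('wrist'); save('e_w3',im)
im=r.camera('side'); save('e_s3',im,(200,220,340,360),4)
E
```

```text
t 14.45 tcp [0.3681 0.3095 0.1906] yaw 96.6 rp [1.791e+02 1.000e-01] shift [-4.109  0.653  0.027] twist -0.0482
```

View pics/e_w3.png

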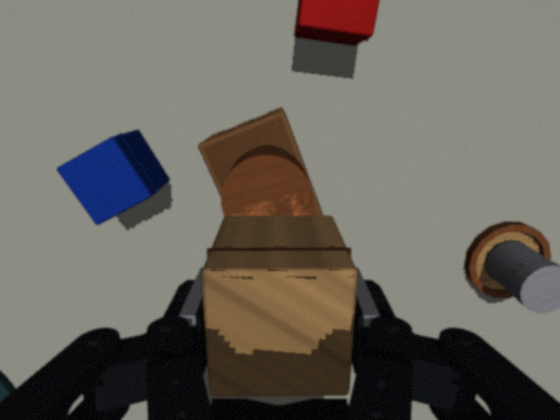

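View pics/e_s3.png

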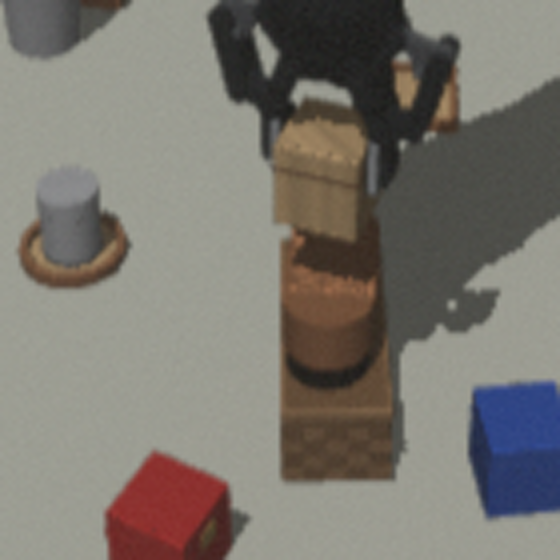

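Call:
carry_out(
  plan=[
    {"translation":[-1,0.15,0],"twist":0},
    {"translation":[-1,0.15,0],"twist":-0.02},
    {"translation":[-1,0.15,0],"twist":-0.045},
  ],
)

```text
time_s: 14.92
tcp_pos: [0.3888, 0.2286, 0.1884]
tcp_rot: [179.4, 0.5, 112.9]
force: [-0.3, 0.3, -1.5]
finger_gap: 0.0493
```

Call:
carry_out(
  plan=[
    {"translation":[-1,0.45,0.3],"twist":0},
    {"translation":[-1,0.45,0.5],"twist":0},
  ],
)

```text
time_s: 15.18
tcp_pos: [0.4554, 0.1666, 0.1487]
tcp_rot: [179.4, 0.5, 112.8]
force: [0.2, -0.0, -1.2]
finger_gap: 0.0494
```

Call:
carry_out(
  plan=[
    {"translation":[-1,0.45,0.3],"twist":0},
    {"translation":[-1,0.45,0.5],"twist":0},
    {"translation":[-1,0.45,0.5],"twist":0},
  ],
)

```text
time_s: 15.55
tcp_pos: [0.52, 0.1045, 0.1073]
tcp_rot: [179.6, 0.4, 112.6]
force: [-0.3, 0.7, -1.6]
finger_gap: 0.0494
```

```bash
python3 - <<'E'
from h import *
go((0.4575,-0.011,0.1),114)
E
```

```text
t 15.55 tcp [0.52   0.1045 0.1073] yaw 112.6 rp [179.6   0.4] shift [-1.031 -1.277  0.09 ] twist -0.0038
```

Call:
carry_out(
  plan=[
    {"translation":[-0.6,-0.9,0],"twist":-0.004},
    {"translation":[-0.6,-0.9,0],"twist":-0.004},
    {"translation":[-0.6,-0.9,0],"twist":-0.004},
  ],
)

```text
time_s: 15.92
tcp_pos: [0.4708, 0.0313, 0.1071]
tcp_rot: [179.7, 0.5, 114.0]
force: [0.2, 0.6, -0.4]
finger_gap: 0.0491
```

```bash
python3 - <<'E'
from h import *
go((0.4575,-0.011,0.1),114)
im=r.camera('wrist'); save('e_w4',im)
E
```

```text
t 15.93 tcp [0.4708 0.0313 0.1071] yaw 114.0 rp [179.7   0.5] shift [-0.414 -0.367  0.089] twist -0.0001
```

View pics/e_w4.png

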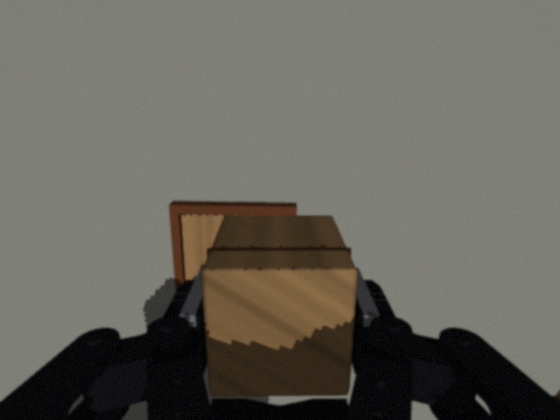

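```bash
python3 - <<'E'
from h import *
p=r.camera_params('wrist')
a=at(p,(171,203),.01);b=at(p,(297,204),.01); d=b-a; print(np.linalg.norm(d),np.degrees(np.arctan2(d[1],d[0])))
d/=np.linalg.norm(d); n=np.array([d[1],-d[0],0]); c=(a+b)/2+n*.041; print(c); go((c[0],c[1],.06),114)
E
```

```text
0.08069906683317611 23.426447998463605
[ 0.45900031 -0.008462    0.01      ]
t 15.97 tcp [0.4717 0.0324 0.1073] yaw 114.0 rp [179.6   0.4] shift [-0.398 -0.357  0.592] twist 0.0001
```

Call:
carry_out(
  plan=[
    {"translation":[-0.41,-0.36,0],"twist":0},
    {"translation":[-0.41,-0.36,0.4],"twist":0},
    {"translation":[-0.41,-0.36,0.6],"twist":0},
    {"translation":[-0.41,-0.36,0.6],"twist":0},
  ],
)

```text
time_s: 16.48
tcp_pos: [0.4589, -0.0079, 0.0588]
tcp_rot: [179.7, 0.4, 114.2]
force: [-0.5, 0.3, -1.3]
finger_gap: 0.0491
```

```bash
python3 - <<'E'
from h import *
go((0.4583,-0.0095,0.033),114)
im=r.camera('wrist'); save('e_w5',im)
E
```

```text
t 16.48 tcp [ 0.4589 -0.0079  0.0588] yaw 114.2 rp [179.7   0.4] shift [-0.013 -0.017  0.322] twist 0.0005
```

View pics/e_w5.png

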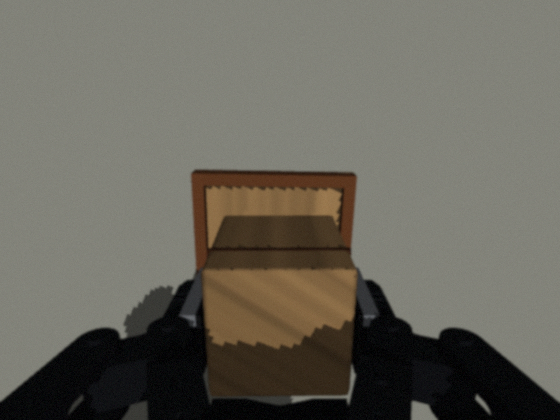

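Call:
carry_out(
  plan=[
    {"translation":[-0.01,-0.04,0.2],"twist":0},
    {"translation":[-0.01,-0.04,0.32],"twist":0},
    {"translation":[-0.01,-0.04,0.34],"twist":0},
    {"translation":[-0.01,-0.04,0.34],"twist":0},
  ],
)

```text
time_s: 17.02
tcp_pos: [0.4568, -0.0101, 0.0322]
tcp_rot: [179.7, 0.4, 114.2]
force: [-3.2, -0.9, 6.5]
finger_gap: 0.049
```

```bash
python3 - <<'E'
from h import *
go((0.4583,-0.0095,0.032),114)
im=r.camera('wrist'); save('e_w6',im)
E
```

```text
t 17.02 tcp [ 0.4568 -0.0101  0.0322] yaw 114.2 rp [179.7   0.4] shift [-0.     0.02   0.003] twist 0.0005
```

View pics/e_w6.png

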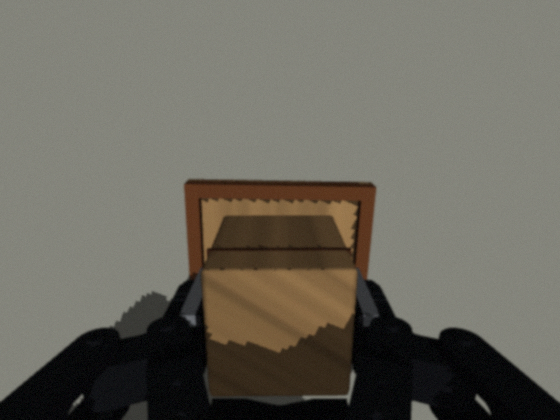

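Call:
carry_out(
  plan=[
    {"translation":[0,0,0],"twist":0},
    {"translation":[0,0,0],"twist":0},
    {"translation":[0,0,0],"twist":0},
    {"translation":[0,0,0],"twist":0},
  ],
  jaw=1,
)

```text
time_s: 17.58
tcp_pos: [0.4568, -0.0102, 0.0322]
tcp_rot: [179.7, 0.4, 114.2]
force: [-0.1, 0.0, 0.3]
finger_gap: 0.0855
```

Call:
carry_out(
  plan=[
    {"translation":[0,0,-0.3],"twist":0},
    {"translation":[0,0,-1],"twist":0},
    {"translation":[0,0,-1],"twist":0},
  ],
)

```text
time_s: 17.95
tcp_pos: [0.4579, -0.01, 0.1151]
tcp_rot: [179.4, 0.6, 114.2]
force: [-0.3, 0.1, -0.7]
finger_gap: 0.0851
```

```bash
python3 - <<'E'
from h import *
go((0.38,0.25,0.22),117)
im=r.camera('wrist'); save('e_w7',im)
E
```

```text
t 17.95 tcp [ 0.4579 -0.01    0.1151] yaw 114.2 rp [179.4   0.6] shift [ 3.35   0.455 -1.341] twist -0.0079
```

View pics/e_w7.png

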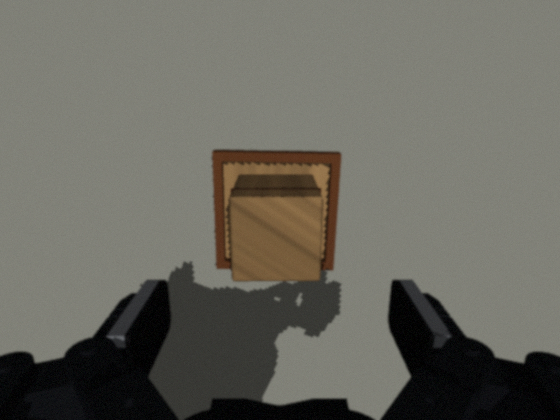

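Call:
carry_out(
  plan=[
    {"translation":[0.5,0.1,-1],"twist":0},
    {"translation":[1,0.15,-1],"twist":0},
    {"translation":[1,0.15,-1],"twist":0},
  ],
)

```text
time_s: 18.38
tcp_pos: [0.434, 0.0708, 0.1938]
tcp_rot: [179.4, 0.6, 114.4]
force: [-0.1, -0.8, -1.0]
finger_gap: 0.0854
```

Call:
carry_out(
  plan=[
    {"translation":[1,0.15,-0.3],"twist":0},
    {"translation":[1,0.15,-0.3],"twist":0},
  ],
)

```text
time_s: 18.62
tcp_pos: [0.4108, 0.1505, 0.217]
tcp_rot: [179.4, 0.6, 114.5]
force: [0.5, -0.4, 0.6]
finger_gap: 0.0855
```

Call:
carry_out(
  plan=[
    {"translation":[1,0.15,0],"twist":0},
    {"translation":[1,0.15,0],"twist":0},
    {"translation":[1,0.15,0],"twist":0},
  ],
)

```text
time_s: 19.0
tcp_pos: [0.3879, 0.229, 0.2153]
tcp_rot: [179.5, 0.5, 114.6]
force: [0.1, -0.6, -0.1]
finger_gap: 0.0856
```

```bash
python3 - <<'E'
from h import *
go((0.38,0.25,0.22),117)
im=r.camera('wrist'); save('f_w1',im)
E
```

```text
t 19.0 tcp [0.3879 0.229  0.2153] yaw 114.6 rp [179.5   0.5] shift [ 0.279  0.02  -0.061] twist -0.0066
```

View pics/f_w1.png

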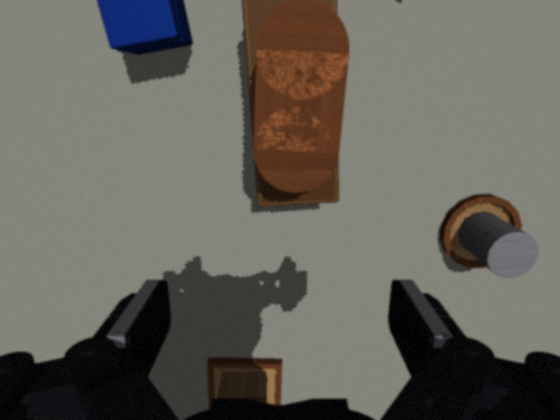

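```bash
python3 - <<'E'
from h import *
p=r.camera_params('wrist')
for x in r.cut_out('wrist','brush_mid')[:2]:
    ys,xs=np.nonzero(x['region']); P=np.array([at(p,(a,b),.112)[:2] for a,b in zip(xs,ys)])*1000
    print(x['confidence'],np.round(x['extent']),cv2.minAreaRect(P.astype(np.float32)),P.mean(0))
# manual: left side line, right side line points
L=[at(p,c,.112)[:2]*1000 for c in [(259,60),(253,150)]];R_=[at(p,c,.112)[:2]*1000 for c in [(349,60),(341,160)]]
for l in (L,R_): d=l[0]-l[1]; print(l,np.degrees(np.arctan2(d[1],d[0])))
print(at(p,(308,-1),.112),at(p,(295,192),.112))
E
```

```text
0.66 [254.   0. 348. 191.] ((371.65234375, 297.5122985839844), (55.043800354003906, 111.83887481689453), 22.289932250976562) [370.18582589 301.12009145]
[array([339.60823304, 309.62523833]), array([357.23388968, 259.76407506])] 109.46823116555655
[array([387.61862383, 331.53974421]), array([410.63014821, 277.03982955])] 112.8909525436101
[0.35185047 0.35014815 0.112     ] [0.39298315 0.24592346 0.112     ]
```

```bash
python3 - <<'E'
from h import *
go((0.372,0.299,0.15),112)
E
```

```text
t 19.1 tcp [0.3887 0.2273 0.2155] yaw 114.4 rp [179.5   0.6] shift [0.91  0.174 0.811] twist 0.0068
```

Call:
carry_out(
  plan=[
    {"translation":[0.87,0.2,0],"twist":0.007},
    {"translation":[0.87,0.2,0],"twist":0.007},
    {"translation":[0.87,0.2,0.8],"twist":0.007},
    {"translation":[0.87,0.2,0.8],"twist":0.007},
    {"translation":[0.87,0.2,0.8],"twist":0.007},
  ],
)

```text
time_s: 19.73
tcp_pos: [0.3758, 0.2967, 0.1522]
tcp_rot: [179.5, 0.6, 111.9]
force: [-0.3, -0.5, 0.1]
finger_gap: 0.0857
```

```bash
python3 - <<'E'
from h import *
go((0.372,0.299,0.082),112)
im=r.camera('wrist'); save('f_w2',im)
E
```

```text
t 19.73 tcp [0.3758 0.2967 0.1522] yaw 111.9 rp [179.5   0.6] shift [ 0.052 -0.041  0.876] twist -0.0003
```

View pics/f_w2.png

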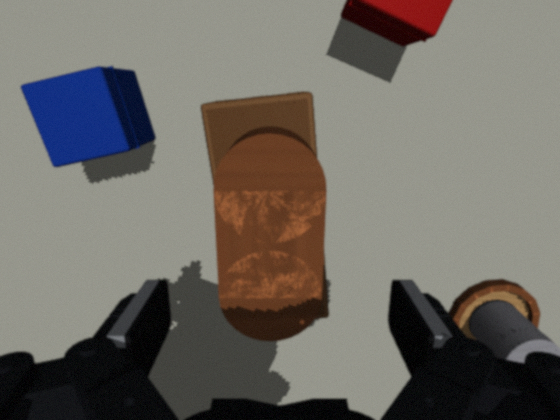

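```bash
python3 - <<'E'
from h import *
p=r.camera_params('wrist')
a=at(p,(269,133),.112);b=at(p,(272,340),.112);print(a,b,(a+b)/2,np.linalg.norm(a-b),np.degrees(np.arctan2(*(a-b)[:2][::-1])))
c=(a+b)/2; go((c[0],c[1],.082),112)
E
```

```text
[0.35031236 0.35095341 0.112     ] [0.39274989 0.24712958 0.112     ] [0.37153112 0.2990415  0.112     ] 0.11216208306070105 112.23207181352399
t 19.77 tcp [0.3761 0.297  0.1527] yaw 111.9 rp [179.4   0.6] shift [ 0.054 -0.053  0.882] twist -0.0003
```

Call:
carry_out(
  plan=[
    {"translation":[0.05,-0.05,0.3],"twist":0},
    {"translation":[0.05,-0.05,0.7],"twist":0},
    {"translation":[0.05,-0.05,0.88],"twist":0},
    {"translation":[0.05,-0.05,0.88],"twist":0},
    {"translation":[0.05,-0.05,0.88],"twist":0},
  ],
)

```text
time_s: 20.4
tcp_pos: [0.3724, 0.2993, 0.0834]
tcp_rot: [179.3, 0.5, 111.9]
force: [0.2, 0.3, 0.1]
finger_gap: 0.0852
```

Call:
carry_out(
  plan=[
    {"translation":[0,0,0],"twist":0},
    {"translation":[0,0,0],"twist":0},
    {"translation":[0,0,0],"twist":0},
    {"translation":[0,0,0],"twist":0},
  ],
  jaw=0.4,
)

```text
time_s: 20.9
tcp_pos: [0.3728, 0.2994, 0.0842]
tcp_rot: [179.3, 0.6, 111.9]
force: [-2.1, -3.8, 17.9]
finger_gap: 0.0536
```

Call:
carry_out(
  plan=[
    {"translation":[0,0,-0.2],"twist":0},
    {"translation":[0,0,-0.6],"twist":0},
    {"translation":[0,0,-0.6],"twist":0},
  ],
)

```text
time_s: 21.28
tcp_pos: [0.3728, 0.3003, 0.1345]
tcp_rot: [179.1, 0.6, 111.8]
force: [0.7, -0.4, -3.2]
finger_gap: 0.0533
```

```bash
python3 - <<'E'
from h import *
go((0.60,-0.25,0.15),64)
im=r.camera('wrist'); save('f_w3',im)
im=r.camera('side'); save('f_s3',im,(200,220,340,360),4)
E
```

```text
t 21.27 tcp [0.3728 0.3003 0.1345] yaw 111.8 rp [179.1   0.6] shift [-7.443  0.078 -0.121] twist 0.1329
```

View pics/f_w3.png

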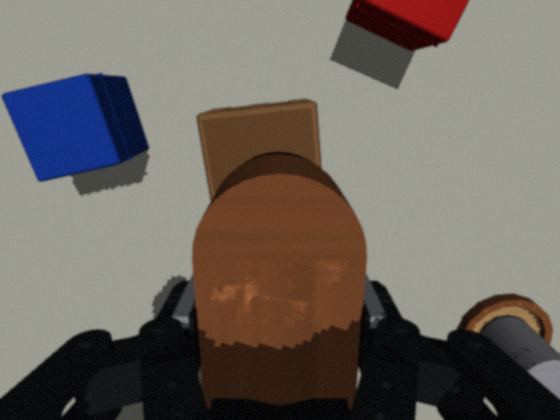

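View pics/f_s3.png

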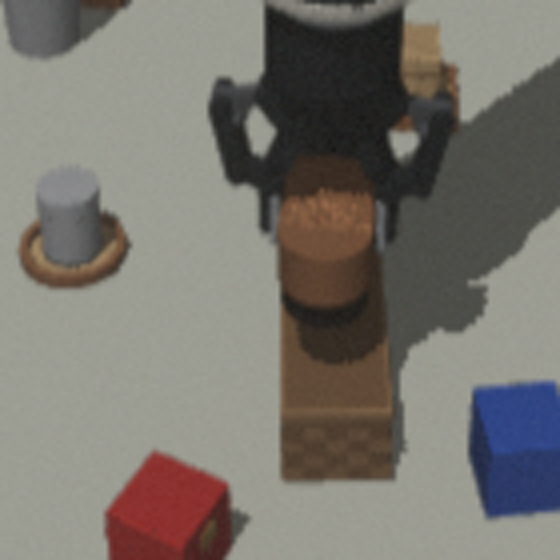

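Call:
carry_out(
  plan=[
    {"translation":[-0.4,0,-0.2],"twist":0.02},
    {"translation":[-0.8,0,-0.2],"twist":0.05},
    {"translation":[-1,0,-0.2],"twist":0.08},
    {"translation":[-1,0,-0.2],"twist":0.11},
    {"translation":[-1,0,-0.2],"twist":0.133},
  ],
)

```text
time_s: 22.0
tcp_pos: [0.4014, 0.2247, 0.1486]
tcp_rot: [179.1, -0.1, 63.6]
force: [0.3, 0.5, -2.0]
finger_gap: 0.0531
```

Call:
carry_out(
  plan=[
    {"translation":[-0.9,1,0],"twist":0},
    {"translation":[-0.9,1,0],"twist":0},
  ],
)

```text
time_s: 22.25
tcp_pos: [0.441, 0.1228, 0.1492]
tcp_rot: [179.1, -0.1, 63.6]
force: [0.1, 0.1, -3.2]
finger_gap: 0.0531
```

Call:
carry_out(
  plan=[
    {"translation":[-0.9,1,0],"twist":0},
    {"translation":[-0.9,1,0],"twist":0},
    {"translation":[-0.9,1,0],"twist":0},
  ],
)

```text
time_s: 22.62
tcp_pos: [0.481, 0.0193, 0.1494]
tcp_rot: [179.2, -0.0, 63.3]
force: [-1.1, 1.8, -2.7]
finger_gap: 0.0532
```

```bash
python3 - <<'E'
from h import *
go((0.60,-0.25,0.13),64)
E
```

```text
t 22.62 tcp [0.481  0.0193 0.1494] yaw 63.3 rp [179.2  -0. ] shift [-2.34   2.837  0.281] twist -0.0019
```

Call:
carry_out(
  plan=[
    {"translation":[-0.8,1,0],"twist":0},
    {"translation":[-0.8,1,0],"twist":0},
  ],
)

```text
time_s: 22.88
tcp_pos: [0.524, -0.0753, 0.1499]
tcp_rot: [179.2, 0.0, 63.3]
force: [0.0, 0.1, -2.6]
finger_gap: 0.0532
```

Call:
carry_out(
  plan=[
    {"translation":[-0.8,1,0],"twist":0},
    {"translation":[-0.8,1,0.3],"twist":0},
    {"translation":[-0.8,1,0.3],"twist":0},
  ],
)

```text
time_s: 23.25
tcp_pos: [0.5662, -0.1708, 0.1241]
tcp_rot: [179.4, 0.1, 63.1]
force: [-1.0, 0.9, -2.8]
finger_gap: 0.0533
```

```bash
python3 - <<'E'
from h import *
go((0.60,-0.25,0.1),64)
im=r.camera('wrist'); save('f_w4',im)
E
```

```text
t 23.25 tcp [ 0.5662 -0.1708  0.1241] yaw 63.1 rp [1.794e+02 1.000e-01] shift [-0.691  0.822  0.31 ] twist -0.0025
```

View pics/f_w4.png

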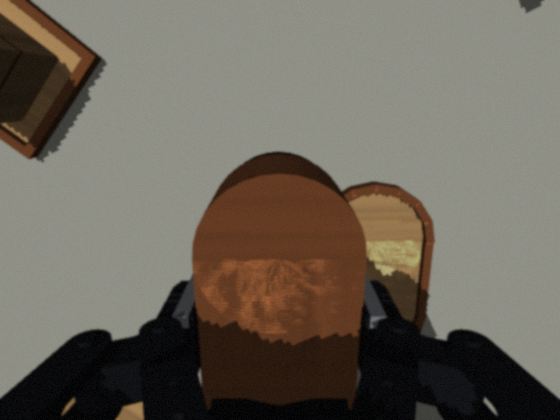

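Call:
carry_out(
  plan=[
    {"translation":[-0.5,0.82,0],"twist":0},
    {"translation":[-0.5,0.82,0],"twist":-0.002},
    {"translation":[-0.5,0.82,0.3],"twist":-0.002},
    {"translation":[-0.5,0.82,0.3],"twist":-0.002},
  ],
)

```text
time_s: 23.8
tcp_pos: [0.6062, -0.2319, 0.1005]
tcp_rot: [179.6, -0.0, 64.1]
force: [-0.6, 0.3, -2.9]
finger_gap: 0.053
```

```bash
python3 - <<'E'
from h import *
go((0.60,-0.25,0.06),64)
im=r.camera('wrist'); save('f_w5',im)
E
```

```text
t 23.8 tcp [ 0.6062 -0.2319  0.1005] yaw 64.1 rp [179.6  -0. ] shift [-0.237  0.025  0.507] twist 0.0002
```

View pics/f_w5.png

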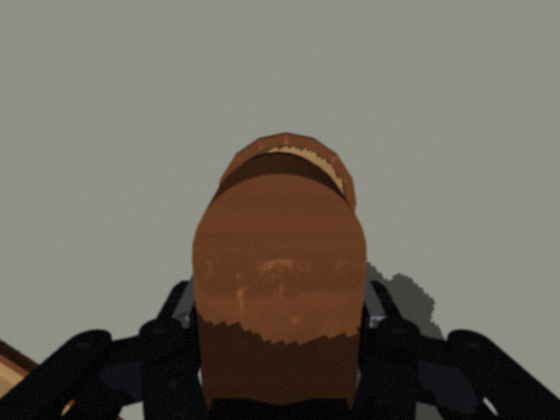

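```bash
python3 - <<'E'
from h import *
p=r.camera_params('wrist')
a=at(p,(286,133),.01); u=np.array([np.cos(np.radians(64.3)),np.sin(np.radians(64.3)),0]); c=a-u*.072; print(a,c)
# right outer side at (357,205), left (218,190)
print(np.linalg.norm(at(p,(356,190),.01)-at(p,(219,190),.01)))
go((c[0],c[1],.05),64)
E
```

```text
[ 0.63466196 -0.18500527  0.01      ] [ 0.6034385  -0.24988281  0.01      ]
0.08491964153173559
t 23.85 tcp [ 0.6069 -0.2322  0.1017] yaw 64.1 rp [179.5  -0. ] shift [-0.218  0.053  0.647] twist 0.0002
```

Call:
carry_out(
  plan=[
    {"translation":[-0.22,0.05,0],"twist":0},
    {"translation":[-0.22,0.05,0.4],"twist":0},
    {"translation":[-0.22,0.05,0.7],"twist":0},
    {"translation":[-0.22,0.05,0.7],"twist":0},
    {"translation":[-0.22,0.05,0.7],"twist":0},
  ],
)

```text
time_s: 24.48
tcp_pos: [0.6037, -0.2499, 0.0467]
tcp_rot: [179.5, -0.0, 64.1]
force: [0.1, -0.3, -1.7]
finger_gap: 0.0531
```

```bash
python3 - <<'E'
from h import *
go((0.6025,-0.25,0.0285),64)
im=r.camera('wrist'); save('f_w6',im)
E
```

```text
t 24.48 tcp [ 0.6037 -0.2499  0.0467] yaw 64.1 rp [179.5  -0. ] shift [-0.008 -0.015  0.227] twist 0.0003
```

View pics/f_w6.png

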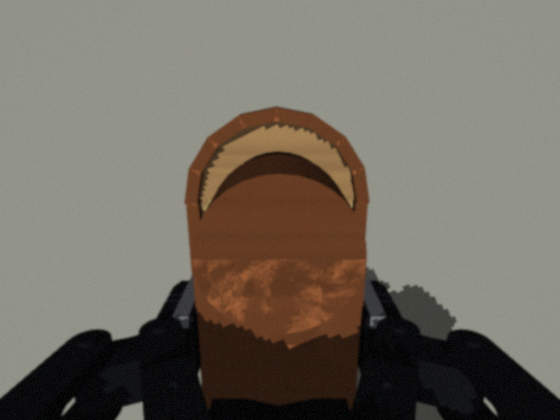

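Call:
carry_out(
  plan=[
    {"translation":[0.01,-0.02,0.12],"twist":0},
    {"translation":[0.01,-0.02,0.22],"twist":0},
    {"translation":[0.01,-0.02,0.235],"twist":0},
    {"translation":[0.01,-0.02,0.235],"twist":0},
  ],
)

```text
time_s: 25.02
tcp_pos: [0.6031, -0.2484, 0.0283]
tcp_rot: [179.4, -0.0, 64.1]
force: [-2.8, 2.6, 6.5]
finger_gap: 0.0533
```

```bash
python3 - <<'E'
from h import *
go((0.6025,-0.25,0.0285),64)
im=r.camera('wrist'); save('f_w7',im)
E
```

```text
t 25.02 tcp [ 0.6031 -0.2484  0.0283] yaw 64.1 rp [179.4  -0. ] shift [-0.021  0.002 -0.002] twist 0.0003
```

View pics/f_w7.png

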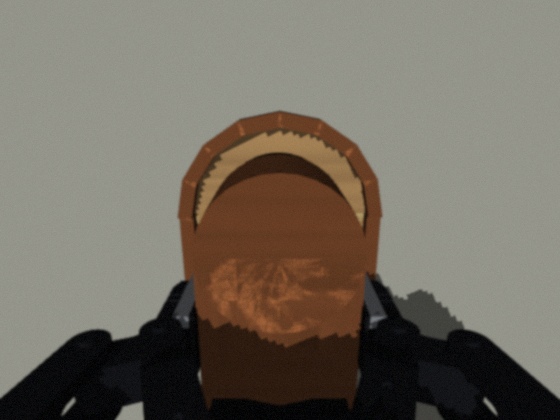

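Contact (6.5 N), brush centred in the oval tray. Release and rise.

Call:
carry_out(
  plan=[
    {"translation":[0,0,0],"twist":0},
    {"translation":[0,0,0],"twist":0},
    {"translation":[0,0,0],"twist":0},
    {"translation":[0,0,0],"twist":0},
  ],
  jaw=1,
)

```text
time_s: 25.58
tcp_pos: [0.6031, -0.2484, 0.0283]
tcp_rot: [179.4, -0.0, 64.1]
force: [0.3, -0.2, -0.2]
finger_gap: 0.0852
```

Call:
carry_out(
  plan=[
    {"translation":[0,0,-0.3],"twist":0},
    {"translation":[0,0,-1],"twist":0},
    {"translation":[0,0,-1],"twist":0},
  ],
)

```text
time_s: 25.95
tcp_pos: [0.6048, -0.2487, 0.1141]
tcp_rot: [179.0, -0.0, 64.1]
force: [-0.1, -0.9, -0.3]
finger_gap: 0.0855
```

```bash
python3 - <<'E'
from h import *
go((0.38,0.25,0.2),117)
im=r.camera('wrist'); save('f_w8',im)
E
```

```text
t 25.95 tcp [ 0.6048 -0.2487  0.1141] yaw 64.1 rp [179.  -0.] shift [ 4.382 -5.23  -1.163] twist -0.1469
```

View pics/f_w8.png

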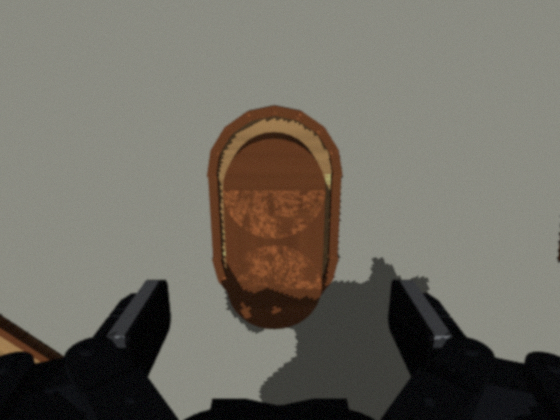

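Call:
carry_out(
  plan=[
    {"translation":[0.4,-0.4,-1],"twist":0},
    {"translation":[0.84,-1,-1],"twist":0},
    {"translation":[0.84,-1,-1],"twist":0},
  ],
)

```text
time_s: 26.38
tcp_pos: [0.5593, -0.1496, 0.1925]
tcp_rot: [179.1, -0.0, 64.3]
force: [-0.1, -1.1, -0.1]
finger_gap: 0.0856
```

Call:
carry_out(
  plan=[
    {"translation":[0.84,-1,0],"twist":0},
    {"translation":[0.84,-1,0],"twist":0},
  ],
)

```text
time_s: 26.62
tcp_pos: [0.5152, -0.0528, 0.1911]
tcp_rot: [179.1, -0.0, 64.3]
force: [0.8, -0.3, 0.5]
finger_gap: 0.0852
```

Call:
carry_out(
  plan=[
    {"translation":[0.84,-1,0],"twist":0},
    {"translation":[0.84,-1,0],"twist":0},
  ],
)

```text
time_s: 26.88
tcp_pos: [0.4709, 0.0441, 0.1898]
tcp_rot: [179.1, 0.0, 64.4]
force: [0.6, 0.5, 0.8]
finger_gap: 0.0856
```

Call:
carry_out(
  plan=[
    {"translation":[0.84,-1,0],"twist":0},
    {"translation":[0.84,-1,0],"twist":0},
  ],
)

```text
time_s: 27.12
tcp_pos: [0.4267, 0.1409, 0.1886]
tcp_rot: [179.1, 0.0, 64.4]
force: [1.3, -0.1, 0.1]
finger_gap: 0.0857
```

Call:
carry_out(
  plan=[
    {"translation":[0.84,-1,0],"twist":-0.03},
    {"translation":[0.84,-1,0],"twist":-0.06},
    {"translation":[0.84,-1,0],"twist":-0.09},
    {"translation":[0.84,-1,0],"twist":-0.12},
    {"translation":[0.84,-1,0],"twist":-0.148},
  ],
)

```text
time_s: 27.75
tcp_pos: [0.3836, 0.2358, 0.1872]
tcp_rot: [179.5, 0.7, 118.0]
force: [-0.0, -0.1, -0.3]
finger_gap: 0.0854
```

```bash
python3 - <<'E'
from h import *
go((0.373,0.294,0.13),117)
im=r.camera('wrist'); save('g_w1',im)
E
```

```text
t 27.75 tcp [0.3836 0.2358 0.1872] yaw 118.0 rp [179.5   0.7] shift [0.714 0.22  0.707] twist 0.0029
```

View pics/g_w1.png

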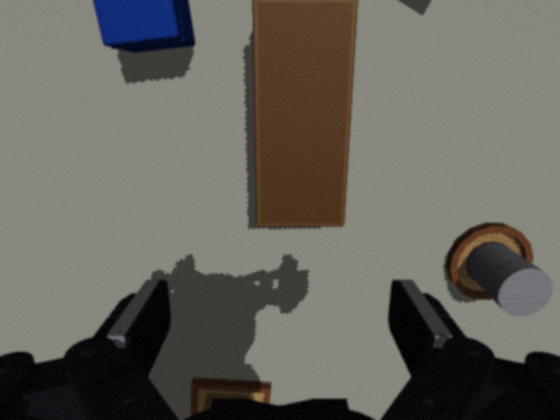

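```bash
python3 - <<'E'
from h import *
p=r.camera_params('wrist')
quad(p,[(252,-2),(358,-2),(345,226),(257,227)],.06)
E
```

```text
[372.2 293.4  60. ] sides [ 65.1 149.7  65.1 150.2] [-151.4  118.6   29.1  -61.3]
```

Call:
carry_out(
  plan=[
    {"translation":[0.71,0.22,0],"twist":-0.001},
    {"translation":[0.71,0.22,0],"twist":-0.001},
    {"translation":[0.71,0.22,0.9],"twist":-0.001},
    {"translation":[0.71,0.22,0.9],"twist":-0.001},
    {"translation":[0.71,0.22,0.9],"twist":-0.001},
  ],
)

```text
time_s: 28.42
tcp_pos: [0.3728, 0.2935, 0.1152]
tcp_rot: [179.6, 0.7, 118.9]
force: [0.4, 0.3, 0.8]
finger_gap: 0.0851
```

```bash
python3 - <<'E'
from h import *
go((0.3725,0.2937,0.03),118.4)
im=r.camera('wrist'); save('g_w2',im)
E
```

```text
t 28.43 tcp [0.3728 0.2935 0.1152] yaw 118.9 rp [179.6   0.7] shift [ 0.018 -0.01   1.064] twist 0.0013
```

View pics/g_w2.png

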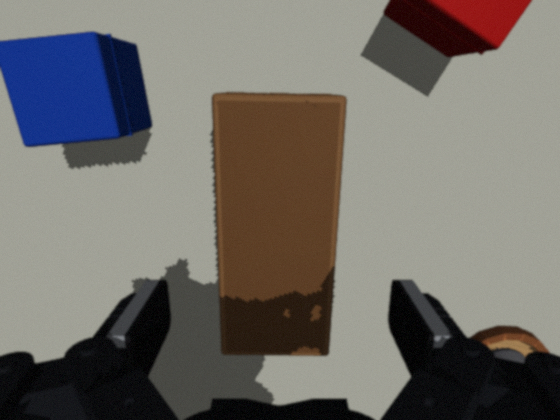

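Call:
carry_out(
  plan=[
    {"translation":[0.02,-0.015,0.4],"twist":0.001},
    {"translation":[0.02,-0.015,0.9],"twist":0.001},
    {"translation":[0.02,-0.015,0.9],"twist":0.001},
    {"translation":[0.02,-0.015,0.9],"twist":0.001},
  ],
)

```text
time_s: 28.98
tcp_pos: [0.3733, 0.2948, 0.0459]
tcp_rot: [179.4, 0.7, 118.5]
force: [-0.2, -0.2, 0.4]
finger_gap: 0.0854
```

```bash
python3 - <<'E'
from h import *
go((0.3725,0.2937,0.03),118.4); print(r.read_state()['force'])
im=r.camera('wrist'); save('g_w3',im)
E
```

```text
t 28.98 tcp [0.3733 0.2948 0.0459] yaw 118.5 rp [179.4   0.7] shift [-0.005 -0.018  0.198] twist 0.0002
[-0.2416944  -0.21180994  0.41737417]
```

View pics/g_w3.png

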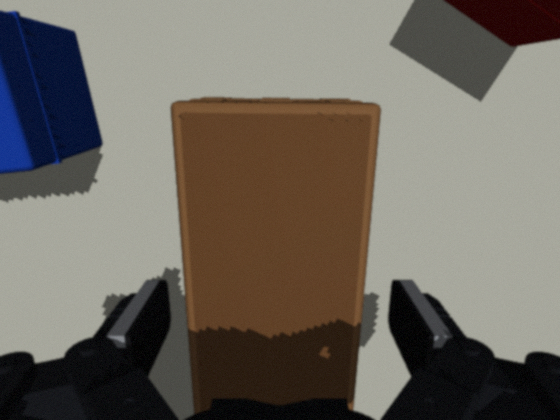

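Nicely straddled; last bit down and close.

Call:
carry_out(
  plan=[
    {"translation":[0,-0.02,0.1],"twist":0},
    {"translation":[0,-0.02,0.19],"twist":0},
    {"translation":[0,-0.02,0.19],"twist":0},
  ],
)

```text
time_s: 29.4
tcp_pos: [0.3721, 0.2938, 0.0303]
tcp_rot: [179.4, 0.7, 118.5]
force: [-0.1, 0.4, -0.1]
finger_gap: 0.0852
```

Call:
carry_out(
  plan=[
    {"translation":[0,0,0],"twist":0},
    {"translation":[0,0,0],"twist":0},
    {"translation":[0,0,0],"twist":0},
    {"translation":[0,0,0],"twist":0},
  ],
  jaw=0.45,
)

```text
time_s: 29.9
tcp_pos: [0.3721, 0.2938, 0.0305]
tcp_rot: [179.4, 0.7, 118.5]
force: [-1.2, -1.4, 6.3]
finger_gap: 0.0637
```

Call:
carry_out(
  plan=[
    {"translation":[0,0,-0.2],"twist":0},
    {"translation":[0,0,-0.7],"twist":0},
    {"translation":[0,0,-1],"twist":0},
    {"translation":[0,0,-1],"twist":0},
  ],
)

```text
time_s: 30.4
tcp_pos: [0.3715, 0.2947, 0.1124]
tcp_rot: [179.2, 0.8, 118.5]
force: [0.1, -0.0, -4.3]
finger_gap: 0.0632
```

```bash
python3 - <<'E'
from h import *
go((0.366,-0.313,0.15),110)
im=r.camera('wrist'); save('g_w4',im)
im=r.camera('side'); save('g_s4',im,(200,220,340,360),4)
E
```

```text
t 30.4 tcp [0.3715 0.2947 0.1124] yaw 118.5 rp [179.2   0.8] shift [-6.651 -3.675 -0.432] twist 0.0235
```

View pics/g_w4.png

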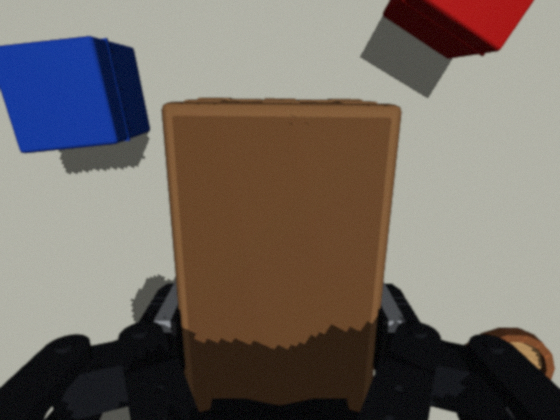

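View pics/g_s4.png

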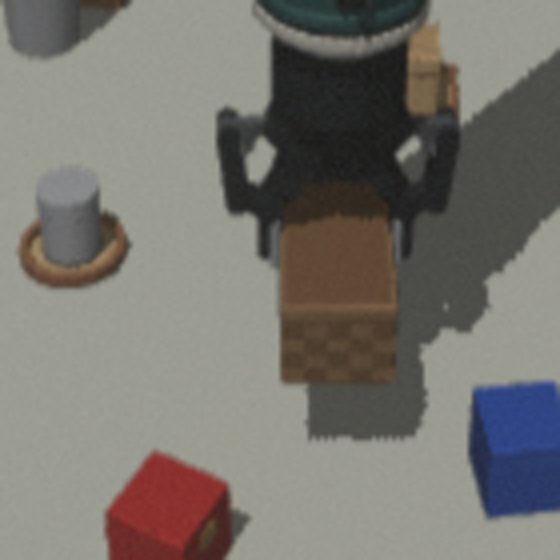

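Call:
carry_out(
  plan=[
    {"translation":[-0.5,-0.15,-0.6],"twist":0},
    {"translation":[-1,-0.27,-0.7],"twist":0},
    {"translation":[-1,-0.27,-0.7],"twist":0},
  ],
)

```text
time_s: 30.88
tcp_pos: [0.3901, 0.2103, 0.167]
tcp_rot: [179.4, 0.9, 118.2]
force: [-0.4, 0.8, -3.5]
finger_gap: 0.0629
```

Call:
carry_out(
  plan=[
    {"translation":[-1,-0.27,0],"twist":0},
    {"translation":[-1,-0.27,0],"twist":0.01},
  ],
)

```text
time_s: 31.12
tcp_pos: [0.4085, 0.1272, 0.167]
tcp_rot: [179.5, 0.8, 114.4]
force: [-0.4, 0.4, -5.0]
finger_gap: 0.0634
```

Call:
carry_out(
  plan=[
    {"translation":[-1,-0.27,0],"twist":0},
    {"translation":[-1,-0.27,0],"twist":0.01},
  ],
)

```text
time_s: 31.38
tcp_pos: [0.4216, 0.0428, 0.167]
tcp_rot: [179.5, 0.7, 110.5]
force: [0.5, 0.6, -3.8]
finger_gap: 0.0631
```

Call:
carry_out(
  plan=[
    {"translation":[-1,-0.5,0],"twist":0},
    {"translation":[-1,-0.5,0],"twist":0},
  ],
)

```text
time_s: 31.62
tcp_pos: [0.4114, -0.048, 0.1671]
tcp_rot: [179.6, 0.7, 110.4]
force: [0.1, 0.9, -4.0]
finger_gap: 0.0632
```

```bash
python3 - <<'E'
from h import *
go((0.366,-0.313,0.12),110.5)
E
```

```text
t 31.62 tcp [ 0.4114 -0.048   0.1671] yaw 110.4 rp [179.6   0.7] shift [-2.9   -1.691  0.612] twist -0.0003
```

Call:
carry_out(
  plan=[
    {"translation":[-1,-0.55,0],"twist":0},
    {"translation":[-1,-0.55,0],"twist":0},
  ],
)

```text
time_s: 31.88
tcp_pos: [0.3972, -0.1402, 0.1671]
tcp_rot: [179.7, 0.6, 110.3]
force: [1.0, 1.9, -4.0]
finger_gap: 0.0628
```

Call:
carry_out(
  plan=[
    {"translation":[-1,-0.6,0],"twist":0},
    {"translation":[-1,-0.6,0],"twist":0},
    {"translation":[-1,-0.6,0.3],"twist":0},
  ],
)

```text
time_s: 32.25
tcp_pos: [0.3802, -0.2341, 0.1435]
tcp_rot: [179.6, 0.7, 110.0]
force: [0.2, 1.2, -4.2]
finger_gap: 0.0632
```

```bash
python3 - <<'E'
from h import *
go((0.366,-0.313,0.12),110.5)
im=r.camera('wrist'); save('g_w5',im)
E
```

```text
t 32.25 tcp [ 0.3802 -0.2341  0.1435] yaw 110.0 rp [179.6   0.7] shift [-0.862 -0.507  0.301] twist -0.0014
```

View pics/g_w5.png

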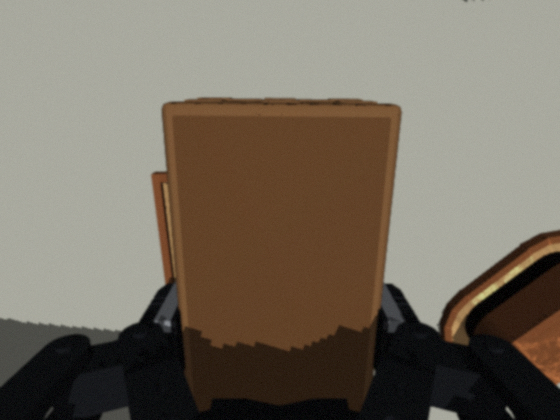

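```bash
python3 - <<'E'
from h import *
p=r.camera_params('wrist')
k=at(p,(153,173),.01); 
for an in (110,111):
    a=np.radians(an); u=np.array([np.cos(a),np.sin(a)]); v=np.array([u[1],-u[0]])
    print(k[:2]-.091*u+.048*v)
e=at(p,(165,280),.01); d=k-e; print(np.degrees(np.arctan2(d[1],d[0])))
E
```

```text
[ 0.36423829 -0.31147   ]
[ 0.36543256 -0.3101291 ]
110.45947577128486
```

Call:
carry_out(
  plan=[
    {"translation":[-0.5,-0.51,0],"twist":0},
    {"translation":[-0.9,-0.51,0],"twist":-0.001},
    {"translation":[-0.9,-0.51,0.6],"twist":-0.001},
    {"translation":[-0.9,-0.51,0.6],"twist":-0.001},
    {"translation":[-0.9,-0.51,0.6],"twist":-0.001},
  ],
)

```text
time_s: 32.92
tcp_pos: [0.3666, -0.3131, 0.0936]
tcp_rot: [179.7, 0.5, 110.5]
force: [0.2, -0.9, -3.4]
finger_gap: 0.0631
```

```bash
python3 - <<'E'
from h import *
go((0.366,-0.313,0.06),110.5)
im=r.camera('wrist'); save('g_w6',im)
im=r.camera('side'); save('g_s6',im,(240,140,400,260),4)
im=r.camera('top'); save('g_t6',im,(300,180,480,315),4)
E
```

```text
t 32.92 tcp [ 0.3666 -0.3131  0.0936] yaw 110.5 rp [179.7   0.5] shift [ 0.007 -0.008  0.421] twist 0.0001
```

View pics/g_w6.png

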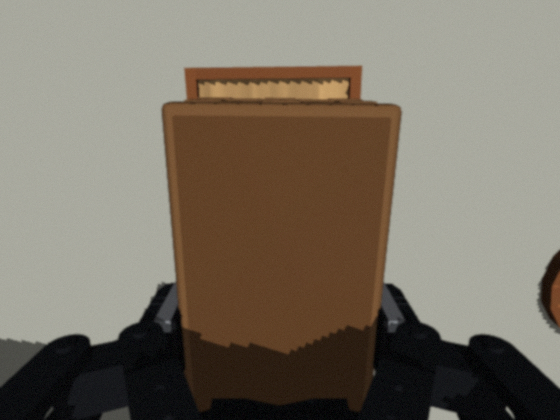

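View pics/g_s6.png

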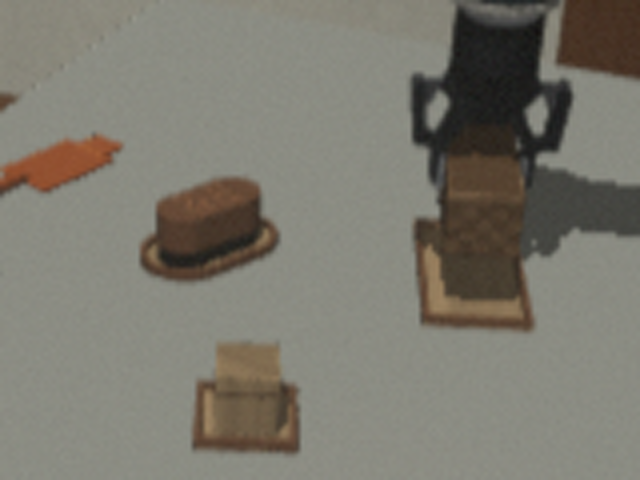

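```bash
python3 - <<'E'
from h import *
p=r.camera_params('wrist')
a=at(p,(185,68),.01);b=at(p,(361,66),.01); d=b-a; print(np.linalg.norm(d),np.degrees(np.arctan2(d[1],d[0])))
d/=np.linalg.norm(d); n=np.array([d[1],-d[0],0]); c=(a+b)/2+n*.091; print(c); go((c[0],c[1],.06),110.5)
E
```

```text
0.09523104122466297 21.098870718738375
[ 0.36533857 -0.31560555  0.01      ]
t 33.08 tcp [ 0.3664 -0.314   0.094 ] yaw 110.5 rp [179.7   0.6] shift [-0.01  -0.021  0.426] twist -0.0
```

Call:
carry_out(
  plan=[
    {"translation":[-0.01,-0.025,0.3],"twist":0},
    {"translation":[-0.01,-0.025,0.55],"twist":0},
    {"translation":[-0.01,-0.025,0.55],"twist":0},
    {"translation":[-0.01,-0.025,0.55],"twist":0},
  ],
)

```text
time_s: 33.58
tcp_pos: [0.3655, -0.3158, 0.0506]
tcp_rot: [179.7, 0.6, 110.5]
force: [-0.2, 0.3, -2.5]
finger_gap: 0.0631
```

```bash
python3 - <<'E'
from h import *
go((0.366,-0.314,0.0345),110.5)
im=r.camera('wrist'); save('g_w7',im)
E
```

```text
t 33.58 tcp [ 0.3655 -0.3158  0.0506] yaw 110.5 rp [179.7   0.6] shift [0.021 0.012 0.201] twist 0.0
```

View pics/g_w7.png

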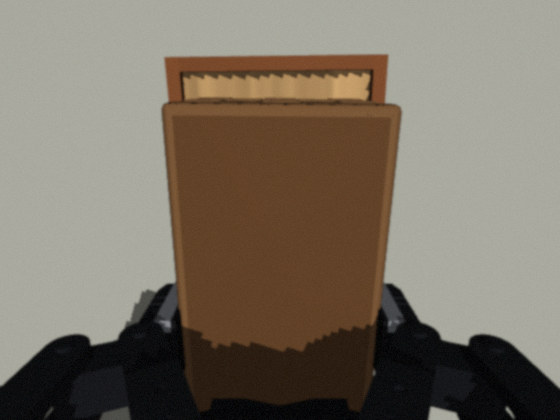

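Call:
carry_out(
  plan=[
    {"translation":[0.01,-0.02,0.1],"twist":0},
    {"translation":[0.01,-0.02,0.19],"twist":0},
    {"translation":[0.01,-0.02,0.2],"twist":0},
    {"translation":[0.01,-0.02,0.2],"twist":0},
  ],
)

```text
time_s: 34.12
tcp_pos: [0.3638, -0.316, 0.0345]
tcp_rot: [179.7, 0.6, 110.5]
force: [-1.1, 0.2, -1.8]
finger_gap: 0.0631
```

```bash
python3 - <<'E'
from h import *
go((0.366,-0.314,0.0345),110.5)
im=r.camera('wrist'); save('g_w8',im)
E
```

```text
t 34.12 tcp [ 0.3638 -0.316   0.0345] yaw 110.5 rp [179.7   0.6] shift [ 0.014  0.034 -0.   ] twist -0.0
```

View pics/g_w8.png

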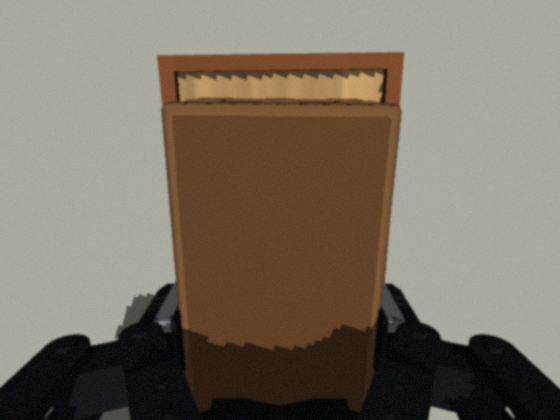

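Call:
carry_out(
  plan=[
    {"translation":[0,0,0.012],"twist":0},
    {"translation":[0,0,0.012],"twist":0},
  ],
)

```text
time_s: 34.42
tcp_pos: [0.3639, -0.316, 0.0344]
tcp_rot: [179.7, 0.7, 110.5]
force: [-12.8, 7.0, 34.4]
finger_gap: 0.0633
```

Call:
carry_out(
  plan=[
    {"translation":[0,0,0],"twist":0},
    {"translation":[0,0,0],"twist":0},
    {"translation":[0,0,0],"twist":0},
    {"translation":[0,0,0],"twist":0},
  ],
  jaw=1,
)

```text
time_s: 34.92
tcp_pos: [0.3639, -0.3159, 0.0343]
tcp_rot: [179.7, 0.6, 110.5]
force: [0.1, 0.0, -0.4]
finger_gap: 0.0853
```

Call:
carry_out(
  plan=[
    {"translation":[0,0,-0.3],"twist":0},
    {"translation":[0,0,-1],"twist":0},
    {"translation":[0,0,-1],"twist":0},
  ],
)

```text
time_s: 35.3
tcp_pos: [0.3646, -0.3163, 0.1172]
tcp_rot: [179.6, 0.9, 110.5]
force: [0.2, -0.5, -1.4]
finger_gap: 0.0854
```

Call:
carry_out(
  plan=[
    {"translation":[0,0,-1],"twist":0},
    {"translation":[-1,0,-1],"twist":0},
    {"translation":[-1,0,-1],"twist":0},
  ],
)

```text
time_s: 35.67
tcp_pos: [0.3919, -0.3934, 0.1995]
tcp_rot: [179.6, 1.1, 110.3]
force: [-0.1, 0.8, -1.1]
finger_gap: 0.0853
```

```bash
python3 - <<'E'
from h import *
go((0.2,-0.55,0.25),110.5)
save('h_w',r.camera('wrist'))
save('h_s',r.camera('side'),(100,140,400,365),2.6)
save('h_t',r.camera('top'),(140,80,460,320),2.5)
E
```

```text
t 35.67 tcp [ 0.3919 -0.3934  0.1995] yaw 110.3 rp [179.6   1.1] shift [-1.014 -2.925 -0.631] twist -0.0005
```

View pics/h_w.png

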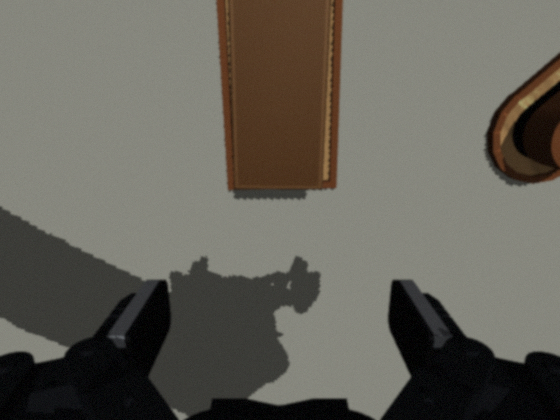

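View pics/h_s.png

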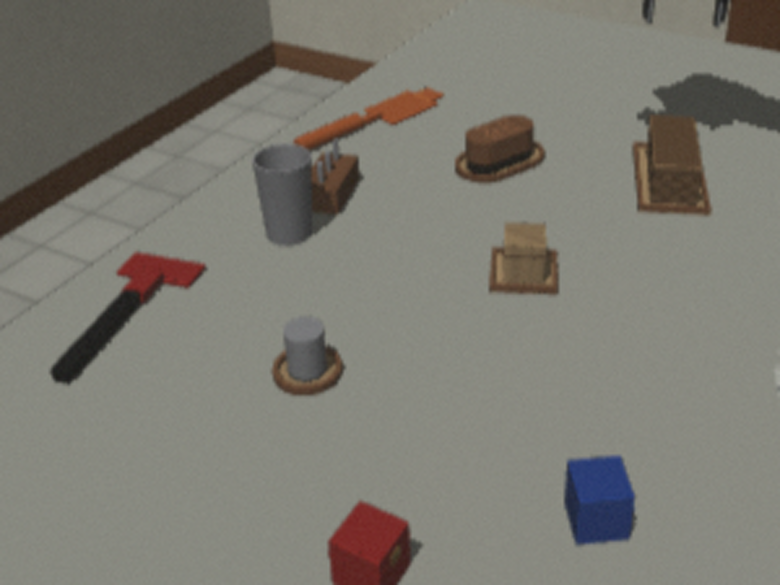

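View pics/h_t.png

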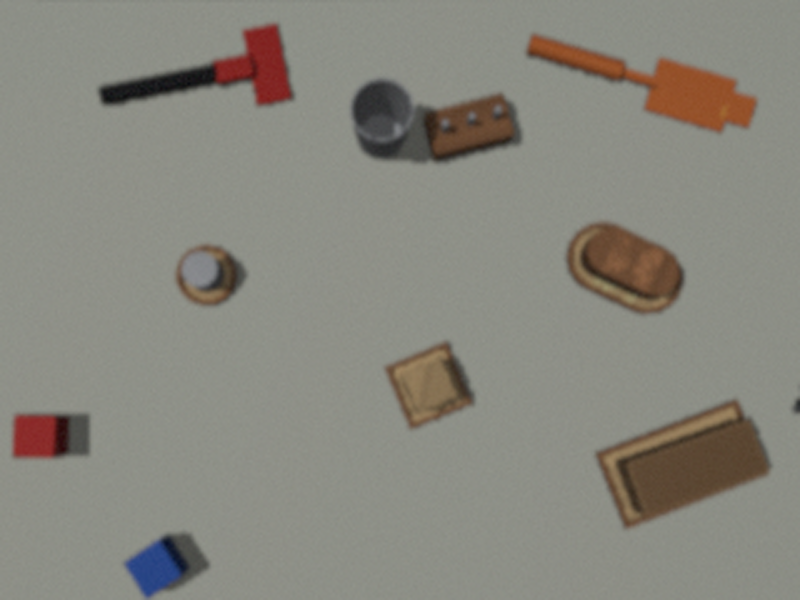

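```bash
python3 - <<'E'
from h import *
p=r.camera_params('top')
C=lambda L:[(x/2.5+140,y/2.5+80) for x,y in L]
quad(p,C([(619,462),(750,418),(770,466),(641,515)]),.064)
quad(p,C([(597,453),(737,401),(767,472),(627,526)]),.01)
p=r.camera_params('wrist')
print([at(p,c,.064) for c in [(233,188),(322,188)]],[at(p,c,.01) for c in [(228,190),(336,188)]])
E
```

```text
[ 365.5 -313.2   64. ] sides [158.1  58.2 157.3  64.3] [ 108.9   21.3  -68.9 -158.1]
[ 364.9 -315.1   10. ] sides [179.4  90.5 179.1  92.6] [ 110.7   21.6  -68.7 -158.2]
[array([ 0.35803731, -0.39379913,  0.064     ]), array([ 0.41918859, -0.37114305,  0.064     ])] [array([ 0.3535137 , -0.41290876,  0.01      ]), array([ 0.44212615, -0.37813587,  0.01      ])]
```

```bash
python3 - <<'E'
from rig import r
print(r.sign_off(), r.read_state()['time_s'])
E
```

```text
the job is handed in; nothing more can be done
the job is handed in; nothing more can be done
```

I took the pile apart from the top down (tin, wooden box, brush, bin), set each one in its own tray, and handed the job in. The clock read 35.7 s after the last pictures.

**Trays:** the last side, top and wrist pictures show all four things standing upright inside their trays. The brush is bristles down.

**Bystanders:** the tumbler, key block and red and blue look-alike boxes appear where they were at the start, and the gripper was clear of everything.

**Fit of the bin:** the top camera puts it within about 2 mm of its tray's centre. The wrist camera puts it about 4 mm off sideways. Either is inside the 10 mm of room on each side.

**Camera disagreement:** the top and side cameras disagreed by 5–8 mm on positions, so I did the final alignments from wrist pictures.

**Forces:** the highest wrist reading I saw was about 37 N in total, as the bin was pressed onto its tray floor. I saw no slips or knocks.

**Not checked:** I took no pictures after hand-in. I judged that each thing stands flat from the contact heights and the pictures.

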